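# Unload the finished bottles from the shaker rack

### The arm

A 6-joint arm with a two-finger parallel gripper is mounted at the origin on the work surface. World frame = base frame: x ahead of the robot, y to its left, z up, the work surface at z = 0. Lengths are in m, angles in rad, forces in N, time in s.
With the tool pointing down it reaches from about 0.325 to 0.9 m from the base axis. Payload 6.1 kg.
Tool frame: the origin (TCP) lies at the very end of the fingers, on their centre line; the grasp point (between the pads) lies 19 mm behind it; x points along the fingers, z is the direction in which the jaws open and shut, and the axes are right-handed (so a half turn about x gives the same grasp; the last joint's range is limited). The gripper opens to 87 mm and grips with 3 to 60 N. Pads are 19 mm wide; open, the fingers measure 117 mm over their backs; the gripper's body (75 mm by 190 mm) begins 51 mm behind the grasp point.
Start: joints at [1.036, 0.22, 1.526, -0, 1.395, -0.126], TCP at [0.248, 0.573, 0.223] pointing down, gripper open.
Joint ranges: [-2.98, 2.98], [-0.91, 2.08], [0.09, 2.57], [-1.24, 4.39], [0.2, 2.65], [-2.68, 2.68]. Speed limits (rad/s): [2.57, 2.57, 3.01, 3.14, 3.14, 3.14].

### API

Orientations are given as a unit quaternion [x, y, z, w].
In Python, from station import arm, cams gives the robot as it stands.
- The arm moves only by the shell command python3 -m inch 'ROWS' [FORCE]. ROWS is JSON, a list of rows, each a list of 7 numbers: the shift along the world's x, y, z in cm, then the turn, a rotation vector about the world's x, y, z in rad, then the closure, from -1 (fully open) to 1 (shut). In form: [[x, y, z, wx, wy, wz, hand], ...]. A call has exactly 5 rows; each row shifts and turns the commanded pose from where the row before left it; what a row does not reach is not made up. A row lasts 1/8 s, in which the tool goes at most 62.5 mm and 10.7 degrees, less where a joint would pass 70% of its speed; a pose out of reach is approached as far as the arm can. A call is refused whole if a number of a shift passes 6.25 or a number of a turn 0.188, either way. A call with a gripper value outside its range is refused whole. The fingers move at their own pace and stop on an object; FORCE is the grip in N (left out, the last holds). Time passes only in rows, so rows that do not move let the fingers close, or fill a call up. It gives the time, the measured TCP pose, the force and the opening at its end, in the units of the state.
- arm.sense(): the state, without advancing time (a new reading comes with each control period).
- cams.snapshot(name): name is "scene" or "top"; returns a dict with "color" (384x512x3 uint8, blue, green, red), "fx", "fy", "cx", "cy" (pixels), "distortion" ([k1, k2, p1, p2, k3] as OpenCV has them; the pictures are not rectified), "pose" (4x4, takes a point from camera to world coordinates). Camera axes: x right, y down, z forward; pixel columns grow to the right and rows downward; lengths in m; the calibration is good to about 2 mm. A picture is of the moment at which its call begins. There is no depth.
- arm.sign_off(): hands the job in, once; it reports no verdict.
The state is a dict: "time": time; "joint_positions": joint angles; "joint_velocities": joint speeds; "joint_efforts": joint torques, N m; "position": TCP position; "tcp_rot": TCP orientation; "contact_force": force on the tool from outside, world axes, zero at the start; "moment": the same for the moment, N m; "grip_width": finger opening in m.
Only numpy, scipy, OpenCV 4.12 (cv2) and the standard library are available. Lean on these libraries where they do the work, as an engineer would, in place of code of your own. Each camera call takes 0.05 s, during which the arm holds its last target.

### The job

The two blue-capped bottles in the shaker's sloping rack are finished. Lift the retaining bar out of its two brackets by the red handle and lay it on the green rubber mat, then draw both blue-capped bottles out of the rack and stand them upright on the white tray. The white-capped bottle stays in the rack; do not knock over any bottle, and leave everything else where it stands.

Things in the scene. Friction and masses are not known exactly. Their poses are not given: they have to be found in the camera images.
- shaker: White bench shaker, fixed to the bench; base 150 (x) x 372 (y) x 55 high. Origin: centre of its underside; -x is its front (towards the robot), z up. On it stands the sloping grey rack, with a light bar above and behind the caps.
- light_bar (a point): Centre of the light bar, 40 wide x 26 thick x 372 long, on posts at its ends, parallel to the row. It overhangs behind the caps, in the way of a gripper coming straight down; seen along the leaning bottles it leaves 73 mm free behind the row's centre line. It fills x 73 to 113, z 165 to 191 in rack's frame.
- rack: Grey rack on the shaker, leaning 35 degrees from vertical, top towards the front. Origin: centre of the middle socket's floor; x across, pointing to the back, y along the row, z along the leaning bottles (up and forward). Three 38 x 38 sockets at y=-64, 0, 64, floor z=0, rim z=50; bottles draw out along +z. All between the two brackets.
- bracket_left (a point): Middle of the slot floor of the dark bracket at the +y end of the rack (rack frame 0, 142, 112). Bracket 14 thick (y), 50 wide (x), top 147 high in the rack's z. The slot is open along the rack's +z: 26 wide in x, straight for 18, then flared. The bar starts with its underside on both slot floors and lifts out along the rack's +z.
- bracket_right (a point): The same for the other bracket, at the rack's -y end (rack frame 0, -142, 112).
- bar: Retaining bar: flat aluminium, 20 (x) x 330 (y) x 10 (z), with a red handle block in the middle of its top, 14 (x) x 30 (y), from z=10 to z=54. 160 to 260 g. Origin: centre of its underside; z out through the handle. At the start it lies loose in both brackets, 4 mm above the bottle caps, square to the rack, 3 mm of play in x.
- bottle_blue_a: One of two slim flat-bottomed amber sample bottles with BLUE caps: a plain cylinder 34 in diameter, 108 tall (cap from z=83 to z=108, of the same diameter, white label below), 60 to 130 g. Origin: centre of its flat bottom, z towards the cap. Starts in one of the rack's three sockets, leaning with the rack; which one varies.
- bottle_blue_b: The other blue-capped bottle, the same in size.
- bottle_white: Bottle of the same size and make with a WHITE cap, in the remaining socket of the rack; it stays there.
- mat: Green rubber mat stuck to the bench, 90 (x) x 340 (y) x 4 high. Origin: centre of its underside, z up; top surface at z=4.
- tray: Low white tray fixed to the bench, 140 (x) x 240 (y) x 18 high outside, walls 4, floor top at z=4. Origin: centre of its underside, z up. A small black-capped jar stands near its -y end; the middle and the +y end are free.
- jar: Small jar with black cap, 42 in diameter, 55 high, standing in the tray; origin at the centre of its bottom. A bystander.
- beaker: Clear glass beaker, 68 in diameter, 85 high, on the bench near the robot; origin at the centre of its bottom. A bystander.
- scoop: Steel sample scoop with a black handle, 180 long, lying on the bench in front of the shaker. A bystander.
- weight: Brass balance weight, 34 in diameter, 44 high, beside the tray; origin at the centre of its bottom. A bystander.
- steel_cup: Steel cup, 76 in diameter, 60 high, on the right; origin at the centre of its bottom. A bystander.
There are look-alikes about, which are no part of the job. Leave any brown or turquoise look-alike of the bottle_blue_a alone.

How it is judged:
On the way, in this order (a step that is already met when the one before it is completed fails the run):
1. The retaining bar lies on the rubber mat, let go, with its middle over the mat (contact force between bar and mat above 0.4 N and contact force between the fingers and bar below 0.1 N and x of bar in the frame of mat between -0.045 and 0.045 m and y of bar in the frame of mat between -0.11 and 0.11 m and linear speed of bar below 0.05 m/s), for 0.2 s.
2. Both blue-capped bottles stand upright on the tray, let go (x of bottle_blue_a in the frame of tray between -0.062 and 0.062 m and y of bottle_blue_a in the frame of tray between -0.112 and 0.112 m and z of each of bottle_blue_a, bottle_blue_b in the frame of tray below 0.009 m and angle between each of bottle_blue_a, bottle_blue_b's own z axis and vertical below 0.1 rad and linear speed of each of bottle_blue_a, bottle_blue_b below 0.03 m/s and contact force between the fingers and bottle_blue_a below 0.1 N and x of bottle_blue_b in the frame of tray between -0.062 and 0.062 m and y of bottle_blue_b in the frame of tray between -0.112 and 0.112 m and contact force between the fingers and bottle_blue_b below 0.1 N), for 0.2 s.
At the end, for the whole second after the job is handed in: Both blue-capped bottles stand upright (within 0.1 rad) on the tray floor inside its walls; the bar lies on the mat with its middle over the mat; the white-capped bottle is in its socket (within 8 mm); all are let go and at rest (all of step 1 and all of step 2 and x of bottle_white in the frame of rack between -0.008 and 0.008 m and z of bottle_white in the frame of rack below 0.008 m and angle between the z axis of bottle_white and the z axis of rack, either way round below 0.15 rad); the robot touches nothing.
It fails at once if A rack bottle is knocked over (leans more than 65 degrees from upright) (angle between any of bottle_blue_a, bottle_blue_b, bottle_white's own z axis and vertical above 1.13 rad).
It fails at once if The white-capped bottle is drawn from its socket (moved more than 30 mm) (distance of bottle_white from where it was at the start of the episode above 0.03 m).
It fails at once if A bystander is moved more than 30 mm (distance of any of jar, beaker, scoop, steel_cup, weight from where it was at the start of the episode above 0.03 m).
It also fails if it takes over 72 s, if anything falls off the work surface, if the arm or the gripper's body presses on something with over 40 N, if the wrist force passes 120 N, or if a joint passes its speed limit or range.

## Working session

There is one attempt and no reset: what is moved stays moved. The work goes in short steps, Python scripts to look and compute and a shell command to move; the robot and the scene stay as the last step left them, time stands still between calls to the robot, and variables do not carry over. Pictures are saved under pics/ and viewed, and the job is handed in when it is done.

```bash
ls; mkdir -p pics; python3 - <<'E'
from station import arm,cams
import cv2,numpy as np
s=arm.sense()
print(s)
for n in ("scene","top"):
    d=cams.snapshot(n); cv2.imwrite(f"pics/{n}0.png",d["color"])
    print(n,d["fx"],d["fy"],d["cx"],d["cy"],d["distortion"],np.round(d["pose"],4).tolist())
E
```

```text
pics
{'time': 0.0, 'joint_positions': array([ 1.03590749e+00,  2.21231332e-01,  1.52762612e+00,  4.91473957e-06,
        1.39469964e+00, -1.26130569e-01]), 'joint_velocities': array([-2.75887564e-05,  1.57449240e-03,  5.76979221e-04, -1.69459648e-04,
       -2.58364603e-03,  3.06449538e-04]), 'joint_efforts': array([ 6.51795453e-04, -4.94597161e+01, -3.87389696e+01,  7.00945314e-02,
        5.68854902e-02, -8.12841199e-05]), 'position': array([0.24811526, 0.57295562, 0.22142609]), 'tcp_rot': array([-0.38841714,  0.59169776,  0.38780991,  0.59044844]), 'contact_force': array([0.66883904, 0.00662684, 0.27291657]), 'moment': array([ 0.03630329, -0.01759123,  0.00806743]), 'grip_width': 0.08722645723564477}
scene 410.824069069442 410.824069069442 260.50474967996854 197.70295649699682 [-0.11490287  0.          0.          0.          0.        ] [[-0.6746, 0.5114, -0.5323, 1.1676], [0.738, 0.4827, -0.4716, 0.5623], [0.0158, -0.711, -0.703, 1.0456], [0.0, 0.0, 0.0, 1.0]]
top 431.1895303112758 431.1895303112758 260.3424537728823 190.27284223824665 [-0.1330891  0.         0.         0.         0.       ] [[0.013, -0.9856, 0.1687, 0.2523], [-0.9998, -0.0102, 0.0172, -0.0445], [-0.0152, -0.1689, -0.9855, 1.545], [0.0, 0.0, 0.0, 1.0]]
```

View pics/scene0.png

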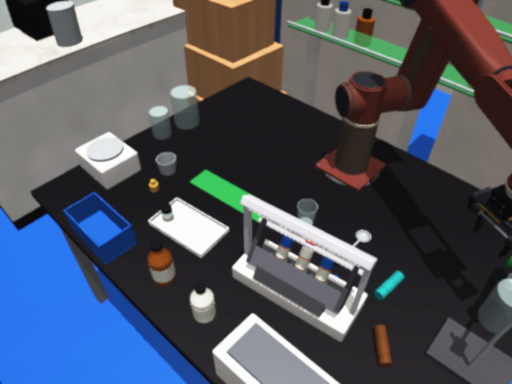

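View pics/top0.png

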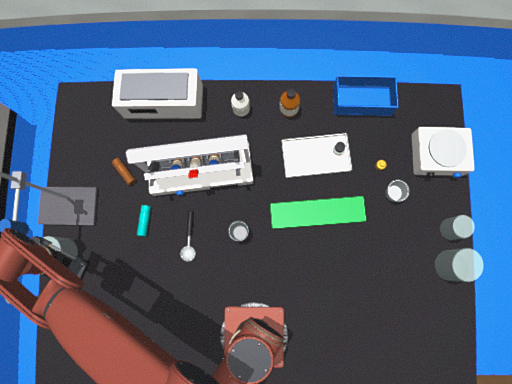

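The overview shows the shaker with its rack at top-image (190,165), the tray at (317,155) and the mat at (318,212). I'll enlarge these.

```bash
python3 - <<'E'
import cv2
t=cv2.imread("pics/top0.png"); s=cv2.imread("pics/scene0.png")
cv2.imwrite("pics/t_sh.png",cv2.resize(t[125:205,115:265],None,fx=5.3,fy=5.3,interpolation=cv2.INTER_CUBIC))
cv2.imwrite("pics/t_tr.png",cv2.resize(t[120:240,260:415],None,fx=5,fy=5,interpolation=cv2.INTER_CUBIC))
cv2.imwrite("pics/s_sh.png",cv2.resize(s[185:335,220:390],None,fx=4,fy=4,interpolation=cv2.INTER_CUBIC))
cv2.imwrite("pics/s_tr.png",cv2.resize(s[160:270,140:290],None,fx=5,fy=5,interpolation=cv2.INTER_CUBIC))
E
```

```text
(no output)
```

View pics/t_sh.png

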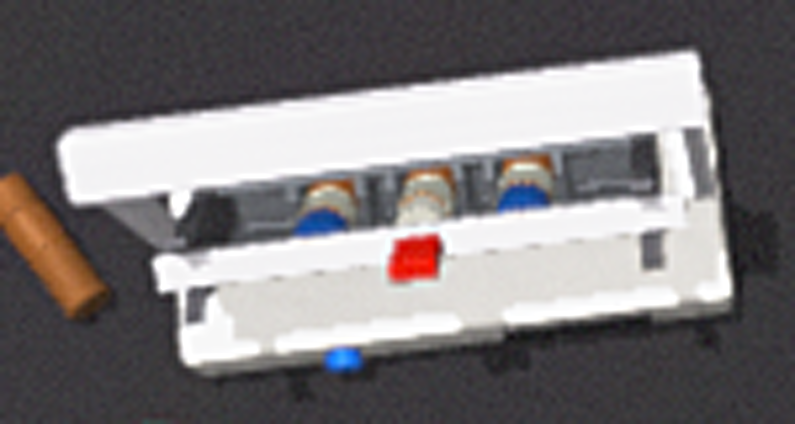

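View pics/t_tr.png

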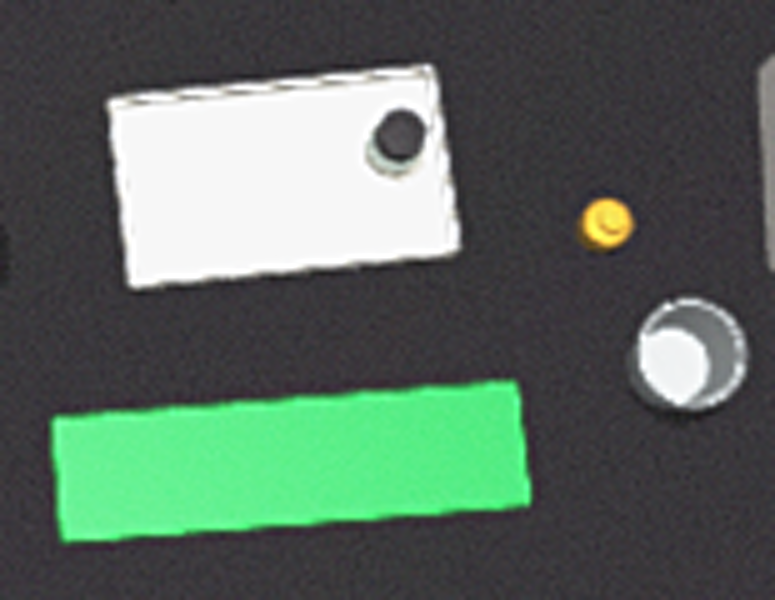

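View pics/s_sh.png

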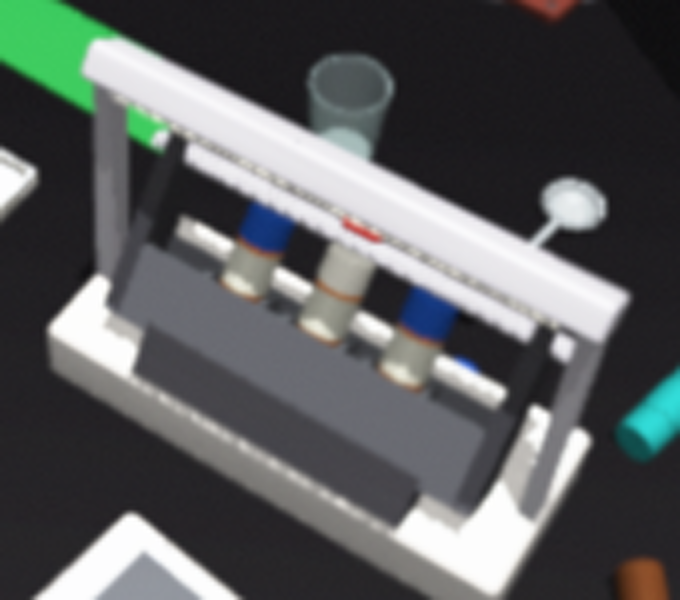

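View pics/s_tr.png

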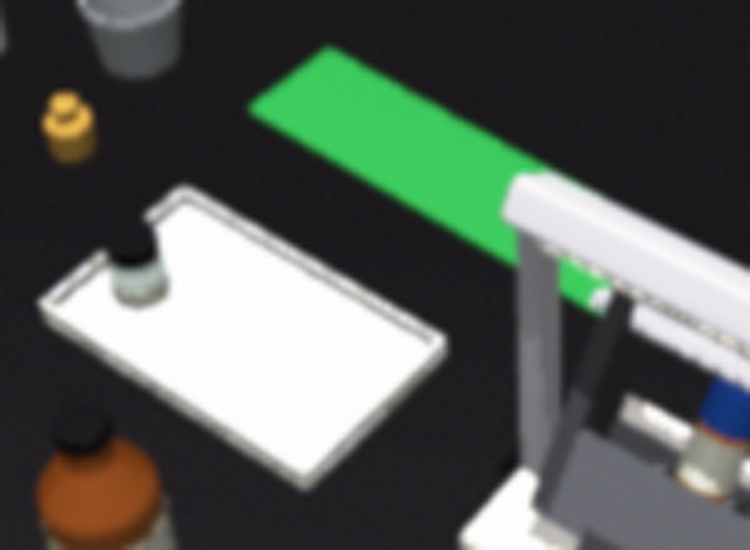

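```bash
cat > h.py <<'E'
import cv2,numpy as np
from scipy.spatial.transform import Rotation as R
from scipy.optimize import least_squares
C={"scene":(410.824069,260.50475,197.702956,-0.11490287,[[-0.6746,0.5114,-0.5323,1.1676],[0.738,0.4827,-0.4716,0.5623],[0.0158,-0.711,-0.703,1.0456]]),
"top":(431.18953,260.342454,190.272842,-0.1330891,[[0.013,-0.9856,0.1687,0.2523],[-0.9998,-0.0102,0.0172,-0.0445],[-0.0152,-0.1689,-0.9855,1.545]])}
def proj(n,P):
    f,cx,cy,k,T=C[n];T=np.array(T);Rc=R.from_matrix(T[:,:3]).inv()
    rv=Rc.as_rotvec();tv=-Rc.apply(T[:,3])
    K=np.array([[f,0,cx],[0,f,cy],[0,0,1]])
    return cv2.projectPoints(np.atleast_2d(P).astype(float),rv,tv,K,np.array([k,0,0,0,0]))[0][:,0]
def back(n,uv,z):
    f,cx,cy,k,T=C[n];T=np.array(T);K=np.array([[f,0,cx],[0,f,cy],[0,0,1]])
    u=cv2.undistortPoints(np.array(uv,float).reshape(-1,1,2),K,np.array([k,0,0,0,0]))[:,0]
    d=np.c_[u,np.ones(len(u))]@T[:,:3].T
    return T[:,3]+d*((z-T[2,3])/d[:,2])[:,None]
def shaker(p,P): # shaker frame->world
    return R.from_euler('z',p[2]).apply(P)+[p[0],p[1],0]
RL=R.from_euler('y',-35,degrees=True)
def rack(p,P): return shaker(p,RL.apply(P)+[p[3],0,p[4]])
def box(x,y,z): 
    return np.array([[a,b,c] for a in x for b in y for c in z],float)
E12=[(0,1),(2,3),(4,5),(6,7),(0,2),(1,3),(4,6),(5,7),(0,4),(1,5),(2,6),(3,7)]
E
cat > fit.py <<'E'
from h import *
t=lambda x,y:((x+.5)/5.3-.5+115,(y+.5)/5.3-.5+125)
s=lambda x,y:((x+.5)/4-.5+220,(y+.5)/4-.5+185)
m=1e-3
obs=[("top",'r',(113,186,191),t(60,130)),("top",'r',(113,-186,191),t(695,52)),("top",'r',(73,186,191),t(73,203)),
("top",'r',(73,-186,191),t(708,128)),
("top",'s',(-75,186,55),t(180,360)),("top",'s',(-75,-186,55),t(730,297)),
("top",'r',(-7,15,166),t(390,280)),("top",'r',(-7,-15,166),t(437,275)),("top",'r',(7,15,166),t(393,242)),("top",'r',(7,-15,166),t(440,235)),
("scene",'r',(113,-186,165),s(85,70)),("scene",'r',(113,186,165),s(607,345)),("scene",'r',(113,186,191),s(628,296)),
("scene",'s',(75,-186,55),s(50,332)),("scene",'s',(-75,186,55),s(590,438)),("scene",'s',(75,186,55),s(497,597))]
def res(p):
    o=[]
    for n,f,P,uv in obs:
        W=(rack if f=='r' else shaker)(p,np.array([P])*m)
        o.append(proj(n,W)[0]-uv)
    return np.array(o)
r=least_squares(lambda p:res(p).ravel(),[.65,.2,0.05,0,.08],loss='soft_l1')
p=r.x;print(np.round(p,4));
for o,e in zip(obs,res(p)):print(o[0],o[1],o[2],np.round(e,2))
np.save("p.npy",p)
def draw(name,out,crop,k):
    im=cv2.imread(f"pics/{name}0.png");x0,x1,y0,y1=crop
    im=cv2.resize(im[y0:y1,x0:x1],None,fx=k,fy=k,interpolation=cv2.INTER_CUBIC)
    def L(W,c):
        q=(proj(name,W)-[x0,y0]+.5)*k-.5
        for a,b in E12: cv2.line(im,tuple(int(v) for v in q[a]),tuple(int(v) for v in q[b]),c,1,cv2.LINE_AA)
    L(rack(p,box((73,113),(-186,186),(165,191))*m),(0,255,255))
    L(rack(p,box((-10,10),(-165,165),(112,122))*m),(0,255,0))
    L(rack(p,box((-7,7),(-15,15),(122,166))*m),(255,0,255))
    L(shaker(p,box((-75,75),(-186,186),(0,55))*m),(255,255,0))
    for y in(-64,64,0): L(rack(p,box((-17,17),(y-17,y+17),(83,108))*m),(0,128,255))
    cv2.imwrite(out,im)
draw("top","pics/ot.png",(115,265,125,205),5.3);draw("scene","pics/os.png",(220,390,185,335),4)
E
python3 fit.py
```

```text
[0.5929 0.2035 0.1337 0.0292 0.0877]
top r (113, 186, 191) [-1.83  1.75]
top r (113, -186, 191) [0.66 0.91]
top r (73, 186, 191) [-1.25  0.22]
top r (73, -186, 191) [-0.2  -0.86]
top s (-75, 186, 55) [0.07 0.4 ]
top s (-75, -186, 55) [ 0.28 -0.5 ]
top r (-7, 15, 166) [-0.6  -0.56]
top r (-7, -15, 166) [-0.08 -0.78]
top r (7, 15, 166) [-1.95  2.55]
top r (7, -15, 166) [-1.39  2.7 ]
scene r (113, -186, 165) [-2.42 -0.19]
scene r (113, 186, 165) [-1.11 -0.86]
scene r (113, 186, 191) [-1.66  1.36]
scene s (75, -186, 55) [-1.67 -0.49]
scene s (-75, 186, 55) [ 0.74 -0.47]
scene s (75, 186, 55) [-0.15  0.29]
```

View pics/ot.png

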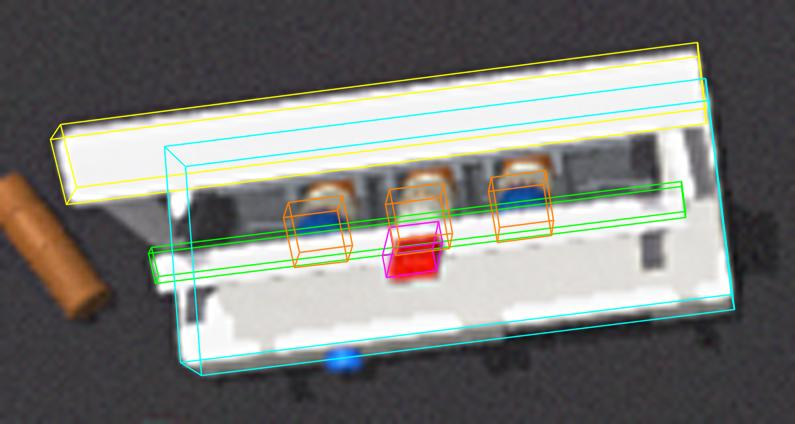

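View pics/os.png

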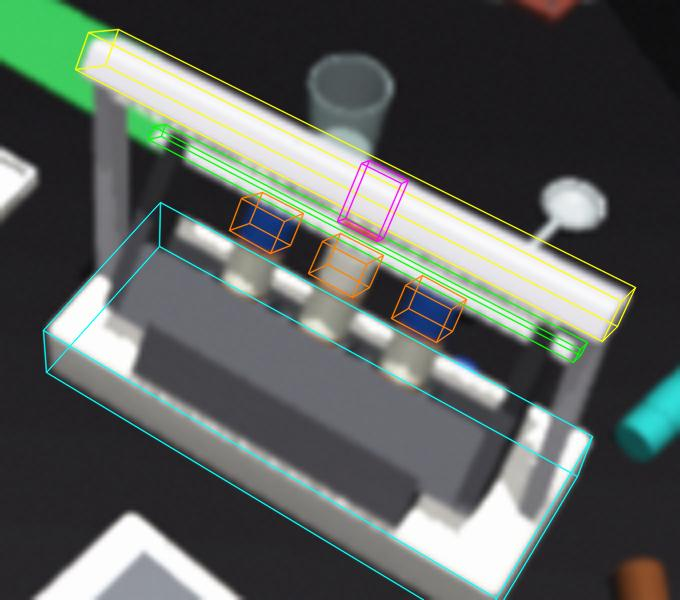

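```bash
sed -i 's/(7,15,166),t(393,242)/(7,15,122),t(395,240)/;s/(7,-15,166),t(440,235)/(7,-15,122),t(440,234)/' fit.py
python3 - <<'E'
s=open('fit.py').read()
s=s.replace('''("scene",'s',(75,-186,55)''','''("scene",'r',(-10,-165,112),s(152,138)),("scene",'r',(10,165,112),s(567,358)),("top",'r',(10,165,122),t(155,255)),("top",'r',(-10,165,122),t(162,291)),("scene",'s',(75,-186,55)''')
open('fit.py','w').write(s)
E
python3 fit.py
```

```text
[0.5931 0.2031 0.1362 0.0268 0.0854]
top r (113, 186, 191) [-1.38  2.75]
top r (113, -186, 191) [0.93 1.64]
top r (73, 186, 191) [-0.78  1.19]
top r (73, -186, 191) [ 0.09 -0.16]
top s (-75, 186, 55) [0.27 0.44]
top s (-75, -186, 55) [ 0.45 -0.72]
top r (-7, 15, 166) [-0.18  0.22]
top r (-7, -15, 166) [ 0.32 -0.02]
top r (7, 15, 122) [-0.62 -1.54]
top r (7, -15, 122) [ 0.04 -1.57]
scene r (113, -186, 165) [-2.16 -0.01]
scene r (113, 186, 165) [-1.03 -1.15]
scene r (113, 186, 191) [-1.61  1.1 ]
scene r (-10, -165, 112) [ 2.45 -0.28]
scene r (10, 165, 112) [1.72 0.94]
top r (10, 165, 122) [-0.82  0.61]
top r (-10, 165, 122) [-0.8 -0.6]
scene s (75, -186, 55) [-1.9  -0.39]
scene s (-75, 186, 55) [ 0.55 -0.65]
scene s (75, 186, 55) [-0.21  0.15]
```

View pics/ot.png

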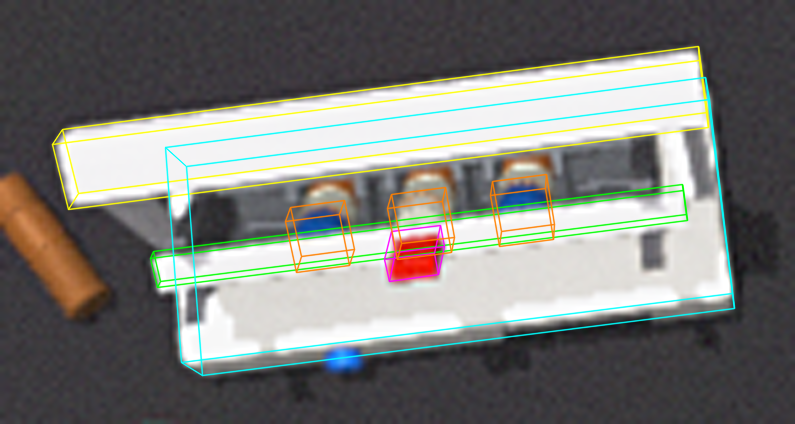

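View pics/os.png

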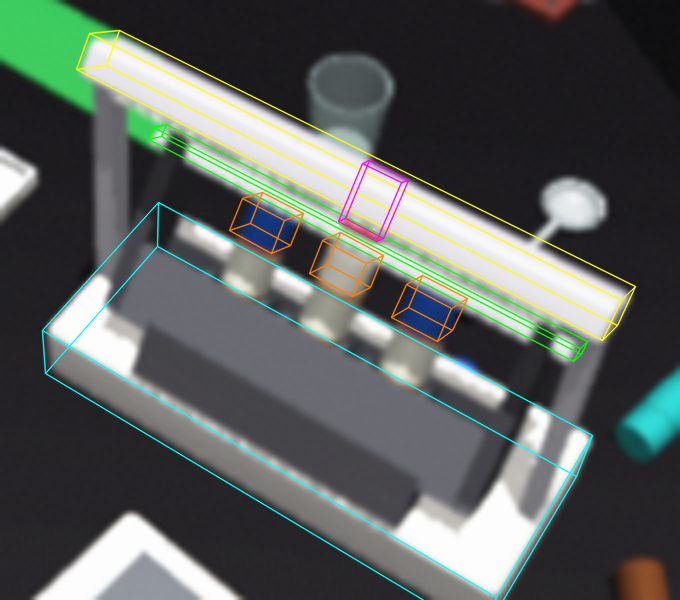

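```bash
python3 - <<'E'
from h import *
t=lambda q:[((x+.5)/5-.5+260,(y+.5)/5-.5+120) for x,y in q]
T=back("top",t([(108,100),(435,65),(460,250),(130,288)]),.018)
M=back("top",t([(52,415),(518,380),(531,505),(62,542)]),.004)
for W in(T,M):
    print(np.round(W,3).tolist(),W.mean(0)); d=(W[0]+W[3]-W[1]-W[2])/2; print("len",np.hypot(*d[:2]),"yaw",np.arctan2(-d[0],d[1])); d=(W[0]+W[1]-W[2]-W[3])/2; print("wid",np.hypot(*d[:2]),"yaw",np.arctan2(d[1],d[0]))
print("jar",back("top",t([(400,135)]),.055),"cup",back("top",t([(690,355)]),.06),"beaker",back("top",[(238,231)],.06),"weight",back("top",t([(608,222)]),.044))
p=np.load("p.npy")
o=rack(p,np.array([[0,0,0],[0,0,.15],[0,.064,.083],[0,-.064,.083],[0,.064,0.108],[0,0,.112]]));print(np.round(o,4))
# bar target orientation
z=R.from_euler('z',p[2]); Ra=z*RL
# tool: x=-rack z, z=+-rack y
for sgn in(1,-1):
    X=-Ra.as_matrix()[:,2];Z=sgn*Ra.as_matrix()[:,1];Y=np.cross(Z,X)
    Q=R.from_matrix(np.c_[X,Y,Z])
    c=R.from_quat([-0.38841714,0.59169776,0.38780991,0.59044844])
    D=z*R.from_matrix(np.c_[[0,0,-1],np.cross([0,0,sgn],[0,0,-1]) if 0 else np.cross([0,sgn,0],[0,0,-1]),[0,sgn,0]])
    print(sgn,Q.as_quat(),"from cur",(Q*c.inv()).as_rotvec(),"down from cur",(D*c.inv()).as_rotvec(), "tilt",(Q*D.inv()).as_rotvec())
print(c.as_matrix())
E
```

```text
[[0.703, -0.092, 0.018], [0.733, -0.334, 0.018], [0.593, -0.349, 0.018], [0.563, -0.108, 0.018]] [ 0.64811177 -0.22071605  0.018     ]
len 0.24289067538282408 yaw 0.1254591068153676
wid 0.14117871749071945 yaw 0.11052015528799707
[[0.471, -0.053, 0.004], [0.5, -0.392, 0.004], [0.409, -0.399, 0.004], [0.38, -0.061, 0.004]] [ 0.44014993 -0.22613041  0.004     ]
len 0.33942887309618164 yaw 0.08639407018684377
wid 0.09168900686027072 yaw 0.08319611954188248
jar [[ 0.66891257 -0.3001702   0.055     ]] cup [[ 0.51036725 -0.50256603  0.06      ]] beaker [[0.36328367 0.05658999 0.06      ]] weight [[ 0.6095709  -0.45151684  0.044     ]]
[[0.6197 0.2067 0.0854]
 [0.5345 0.195  0.2083]
 [0.5639 0.2636 0.1534]
 [0.5813 0.1368 0.1534]
 [0.5497 0.2617 0.1739]
 [0.5561 0.198  0.1772]]
1 [ 0.64798204 -0.28305348 -0.368443   -0.60353107] from cur [-0.08213053 -0.61309432  0.52836556] down from cur [ 1.91962137e-03 -5.20643733e-04  5.45005840e-01] tilt [ 8.29712331e-02 -6.05204192e-01  5.63837357e-17]
-1 [ 0.60353107  0.368443   -0.28305348  0.64798204] from cur [ 0.8077958  -0.11329806 -2.49291199] down from cur [-6.93192093e-04 -2.55580980e-03 -2.59658556e+00] tilt [ 8.29712331e-02 -6.05204192e-01  5.63837357e-17]
[[-1.00553054e-03 -9.17614616e-01  3.97470006e-01]
 [-1.68759061e-03  3.97471198e-01  9.17613098e-01]
 [-9.99998070e-01  2.51921341e-04 -1.94822724e-03]]
```

```bash
python3 -m inch '[[1.5,-3.8,1.5,-0.0164,-0.1226,0.1057,-1],[1.5,-3.8,1.5,-0.0164,-0.1226,0.1057,-1],[1.5,-3.8,1.5,-0.0164,-0.1226,0.1057,-1],[1.5,-3.8,1.5,-0.0164,-0.1226,0.1057,-1],[1.5,-3.8,1.5,-0.0164,-0.1226,0.1057,-1]]' 30
```

```text
time: 0.72
position: [0.3236, 0.3826, 0.2979]
tcp_rot: [0.649, -0.28, -0.369, -0.603]
contact_force: [0.3, -0.9, 1.0]
grip_width: 0.087
```

```bash
python3 -m inch '[[3.5,-3.8,-0.7,0,0,0,-1],[3.5,-3.8,-0.7,0,0,0,-1],[3.5,-3.8,-0.7,0,0,0,-1],[3.5,-3.8,-0.7,0,0,0,-1],[2.5,-3.8,-0.7,0,0,0,-1]]' 30
```

```text
time: 1.35
position: [0.4892, 0.1918, 0.2622]
tcp_rot: [0.648, -0.282, -0.369, -0.604]
contact_force: [0.3, 0.1, 0.6]
grip_width: 0.0877
```

```bash
cat > st.py <<'E'
from station import arm,cams
from h import *
import sys
p=np.load("p.npy");Ra=R.from_euler('z',p[2])*RL
s=arm.sense();c=R.from_quat(s["tcp_rot"]);P=s["position"]
o=rack(p,np.zeros((1,3)))[0]
print("t",round(s["time"],2),"P",np.round(P,4),"F",np.round(s["contact_force"],1),"w",round(s["grip_width"],4),"q",np.round(s["joint_positions"],2))
print("rackframe TCP mm",np.round(Ra.inv().apply(P-o)*1000,1))
M=Ra.as_matrix();Q=R.from_matrix(np.c_[-M[:,2],np.cross(M[:,1],-M[:,2]),M[:,1]])
print("rot to rack",np.round((Q*c.inv()).as_rotvec(),4)," to down@yaw",end=" ")
for yaw in(p[2],.085,.118):
    D=R.from_euler('z',yaw)*R.from_matrix(np.c_[[0,0,-1],np.cross([0,1,0],[0,0,-1]),[0,1,0]])
    print(yaw.__round__(3),np.round((D*c.inv()).as_rotvec(),4),end=" ")
print()
if len(sys.argv)>1:
    for n in("scene","top"):
        cv2.imwrite(f"pics/{sys.argv[1]}_{n}.png",cams.snapshot(n)["color"])
E
python3 st.py a
```

```text
t 1.35 P [0.4892 0.1918 0.2622] F [0.3 0.1 0.6] w 0.0877 q [ 0.27 -0.53  2.23 -0.1   0.84 -1.39]
rackframe TCP mm [ -6.1   2.9 220.2]
rot to rack [-0.0017  0.0003 -0.0005]  to down@yaw 0.136 [-0.0848  0.6055 -0.    ] 0.085 [-0.0692  0.6075 -0.0496] 0.118 [-0.0793  0.6062 -0.0177]
```

```bash
python3 - <<'E'
import cv2
t=cv2.imread("pics/a_top.png"); s=cv2.imread("pics/a_scene.png")
cv2.imwrite("pics/a_t2.png",cv2.resize(t[100:240,115:265],None,fx=4,fy=4,interpolation=cv2.INTER_CUBIC))
cv2.imwrite("pics/a_s2.png",cv2.resize(s[185:335,220:390],None,fx=4,fy=4,interpolation=cv2.INTER_CUBIC))
E
python3 st.py b; ls pics
```

```text
t 1.45 P [0.4897 0.189  0.2611] F [-0.4 -1.2  0.8] w 0.0873 q [ 0.27 -0.53  2.23 -0.11  0.84 -1.38]
rackframe TCP mm [-6.700e+00  1.000e-01  2.192e+02]
rot to rack [-0.0003 -0.0018  0.0057]  to down@yaw 0.136 [-0.0816  0.6037  0.0057] 0.085 [-0.0661  0.6056 -0.0439] 0.118 [-0.0761  0.6044 -0.0119] 
a_s2.png
a_scene.png
a_t2.png
a_top.png
b_scene.png
b_top.png
os.png
ot.png
s_sh.png
s_tr.png
scene0.png
t_sh.png
t_tr.png
top0.png
```

View pics/a_t2.png

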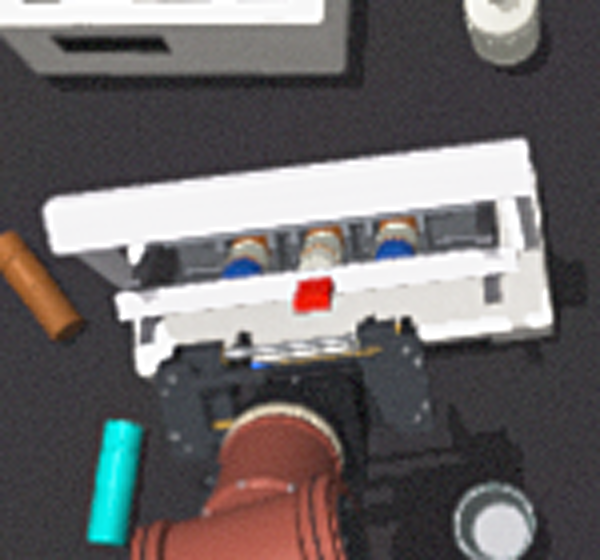

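View pics/a_s2.png

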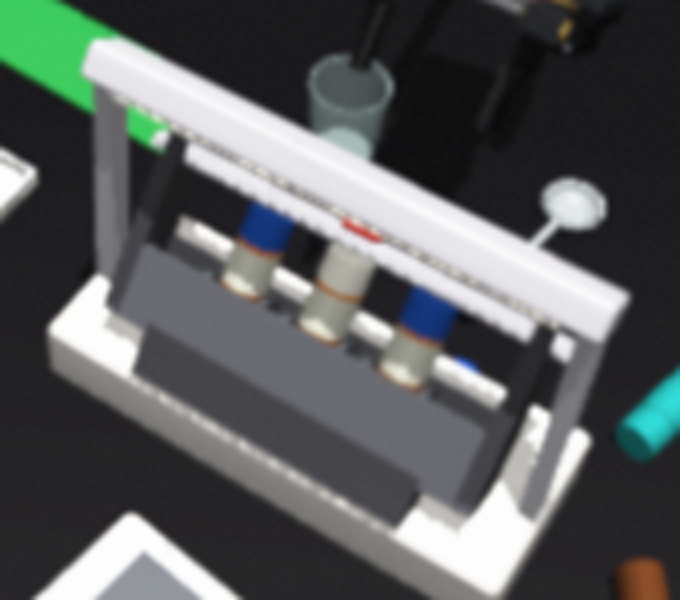

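```bash
python3 - <<'E'
from h import *
import cv2
P=np.array([.4897,.189,.2611]);c=None
p=np.load("p.npy");M=(R.from_euler('z',p[2])*RL).as_matrix()
pts=np.array([P,P+M[:,1]*.0436,P-M[:,1]*.0436,P+M[:,2]*.07])
for n in("scene","top"):
    q=proj(n,pts);print(n,q.round(1).tolist())
    im=cv2.imread(f"pics/b_{n}.png")
    x0,y0=int(q[0][0])-75,max(0,int(q[0][1])-70)
    im=cv2.resize(im[y0:y0+140,x0:x0+150],None,fx=5,fy=5,interpolation=cv2.INTER_CUBIC)
    for a in q: cv2.circle(im,tuple(int(v) for v in ((a-[x0,y0]+.5)*5)),4,(0,255,255),1)
    cv2.imwrite(f"pics/b_{n}2.png",im)
E
```

```text
scene [[324.3, 209.3], [338.9, 216.3], [310.1, 202.6], [334.3, 185.2]]
top [[191.2, 183.9], [177.1, 185.6], [205.3, 182.1], [189.1, 193.7]]
```

View pics/b_scene2.png

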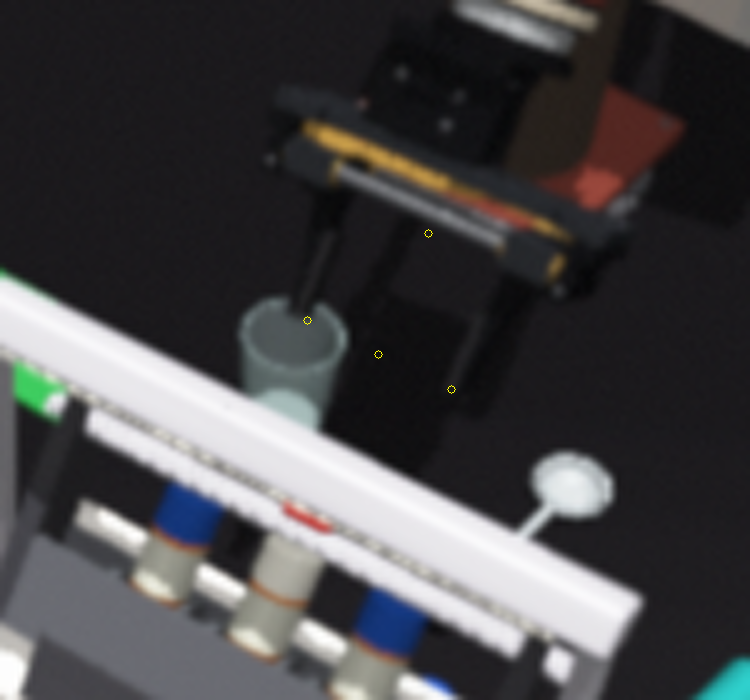

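View pics/b_top2.png

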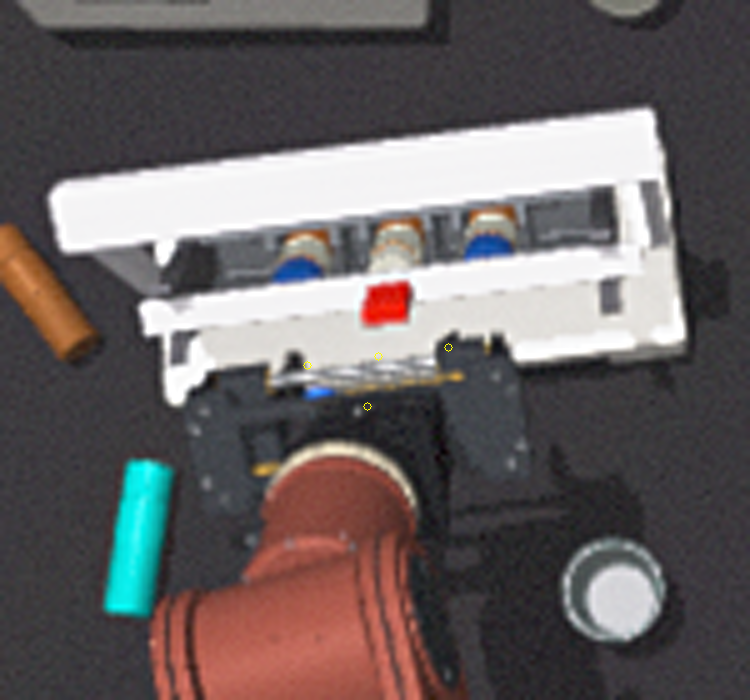

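```bash
python3 -m inch '[[1.1,0.15,-1.36,0,0,0,-1],[1.1,0.15,-1.36,0,0,0,-1],[1.1,0.15,-1.36,0,0,0,-1],[1.1,0.15,-1.36,0,0,0,-1],[1.1,0.15,-1.36,0,0,0.005,-1]]' 30; python3 st.py c; python3 - <<'E'
import cv2
t=cv2.imread("pics/c_top.png"); s=cv2.imread("pics/c_scene.png")
cv2.imwrite("pics/c2.png",cv2.resize(cv2.hconcat([t[110:230,115:265],s[180:300,250:400]]),None,fx=2.6,fy=2.6,interpolation=cv2.INTER_CUBIC))
E
```

```text
time: 2.17
position: [0.5428, 0.2033, 0.1942]
tcp_rot: [0.649, -0.28, -0.372, -0.602]
contact_force: [-0.2, 0.2, -0.6]
grip_width: 0.087
t 2.17 P [0.5428 0.2033 0.1942] F [-0.2  0.2 -0.6] w 0.087 q [ 0.26 -0.29  2.2  -0.11  0.63 -1.39]
rackframe TCP mm [ -0.4   7.1 133.1]
rot to rack [-0.002  -0.0003 -0.0097]  to down@yaw 0.136 [-0.0878  0.6046 -0.0088] 0.085 [-0.0723  0.6067 -0.0584] 0.118 [-0.0823  0.6053 -0.0264]
```

View pics/c2.png

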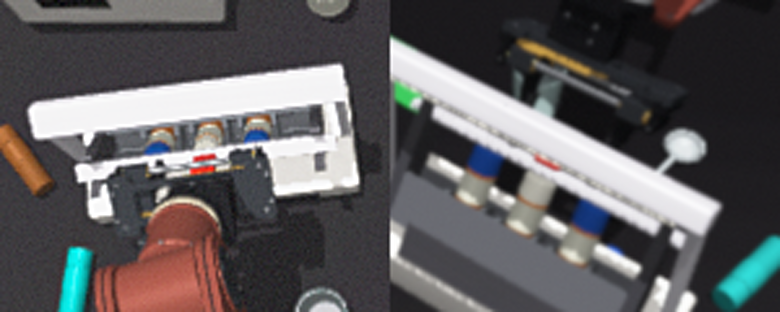

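```bash
python3 -m inch '[[0,0,0,0,0,0,-0.3],[0,0,0,0,0,0,0.2],[0,0,0,0,0,0,1],[0,0,0,0,0,0,1],[0,0,0,0,0,0,1]]' 30; python3 st.py
```

```text
time: 2.9
position: [0.5435, 0.2009, 0.1948]
tcp_rot: [0.648, -0.281, -0.37, -0.603]
contact_force: [-0.1, -0.4, 0.1]
grip_width: 0.0448
t 2.9 P [0.5435 0.2009 0.1948] F [-0.1 -0.4  0.1] w 0.0448 q [ 0.26 -0.29  2.2  -0.11  0.63 -1.39]
rackframe TCP mm [  0.2   4.6 133.3]
rot to rack [-0.0018  0.0002 -0.006 ]  to down@yaw 0.136 [-0.0865  0.6052 -0.0053] 0.085 [-0.071   0.6073 -0.0549] 0.118 [-0.081   0.606  -0.0229]
```

```bash
python3 -m inch '[[0,0,0,0,0,0,1],[0,0,0,0,0,0,1],[0,0,0,0,0,0,1],[0,0,0,0,0,0,1],[0,0,0,0,0,0,1]]' 30; python3 st.py
```

```text
time: 3.52
position: [0.5435, 0.2008, 0.1946]
tcp_rot: [0.648, -0.281, -0.37, -0.603]
contact_force: [-0.5, -2.8, 0.4]
grip_width: 0.0298
t 3.52 P [0.5435 0.2008 0.1946] F [-0.5 -2.8  0.4] w 0.0298 q [ 0.26 -0.29  2.2  -0.11  0.63 -1.39]
rackframe TCP mm [1.000e-01 4.500e+00 1.332e+02]
rot to rack [-0.0015  0.     -0.0061]  to down@yaw 0.136 [-0.0862  0.605  -0.0055] 0.085 [-0.0707  0.6071 -0.0551] 0.118 [-0.0807  0.6057 -0.0232]
```

```bash
python3 -m inch '[[-0.28,-0.04,0.41,0,0,0,1],[-0.57,-0.08,0.82,0,0,0,1],[-0.85,-0.12,1.23,0,0,0,1],[-0.85,-0.12,1.23,0,0,0,1],[-0.85,-0.12,1.23,0,0,0,1]]' 45; python3 st.py d;python3 - <<'E'
import cv2
t=cv2.imread("pics/d_top.png"); s=cv2.imread("pics/d_scene.png")
cv2.imwrite("pics/d2.png",cv2.resize(cv2.hconcat([t[110:230,115:265],s[180:300,220:370]]),None,fx=2.6,fy=2.6,interpolation=cv2.INTER_CUBIC))
E
```

```text
time: 4.15
position: [0.508, 0.1963, 0.2432]
tcp_rot: [0.648, -0.281, -0.372, -0.602]
contact_force: [0.9, 0.8, -2.5]
grip_width: 0.0299
t 4.15 P [0.508  0.1963 0.2432] F [ 0.9  0.8 -2.5] w 0.0299 q [ 0.27 -0.45  2.22 -0.1   0.77 -1.39]
rackframe TCP mm [ -1.4   4.9 193.6]
rot to rack [-0.0017 -0.0027 -0.0066]  to down@yaw 0.136 [-0.0866  0.6022 -0.0058] 0.085 [-0.0711  0.6043 -0.0554] 0.118 [-0.0811  0.603  -0.0234]
```

View pics/d2.png

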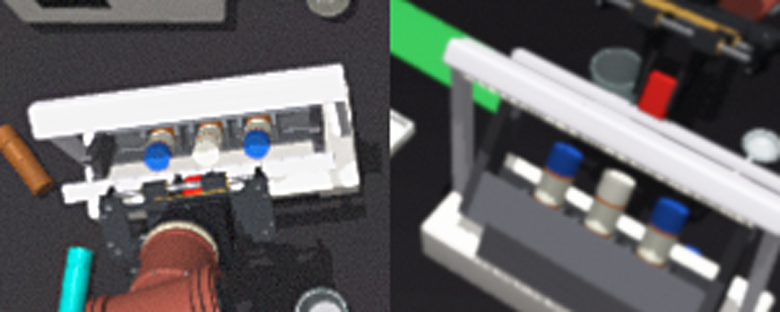

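```bash
python3 -m inch '[[-2,-1,0.4,-0.0142,0.1212,-0.011,1],[-2,-2,0.4,-0.0142,0.1212,-0.011,1],[-2,-3,0,-0.0142,0.1212,-0.011,1],[-1,-4,0,-0.0142,0.1212,-0.011,1],[-0.5,-5,0,-0.0142,0.1212,-0.011,1]]' 45; python3 -m inch '[[0.2,-5,0,0,0,0,1],[0.2,-5,0,0,0,0,1],[0.2,-5,-1,0,0,0,1],[0.1,-5,-2,0,0,0,1],[0,-5,-2,0,0,0,1]]' 45; python3 st.py
```

```text
time: 4.88
position: [0.434, 0.0457, 0.2518]
tcp_rot: [-0.52, 0.478, 0.522, 0.478]
contact_force: [0.8, -0.1, -2.4]
grip_width: 0.0295
time: 5.5
position: [0.4414, -0.2053, 0.2007]
tcp_rot: [0.521, -0.478, -0.521, -0.479]
contact_force: [1.4, 0.0, -2.7]
grip_width: 0.0299
t 5.5 P [ 0.4414 -0.2053  0.2007] F [ 1.4  0.  -2.7] w 0.0299 q [-0.6  -0.1   1.9   0.    1.34 -2.25]
rackframe TCP mm [-124.5 -384.   227.9]
rot to rack [ 0.0672 -0.6058  0.0494]  to down@yaw 0.136 [-0.0003  0.0014  0.0511] 0.085 [-0.0003  0.0014 -0.0002] 0.118 [-0.0003  0.0014  0.0328]
```

```bash
python3 -m inch '[[0.2,-1,-1,0,0,0,1],[0.2,-1,-1,0,0,0,1],[0,0,-2,0,0,0,1],[0,0,-1,0,0,0,1],[0,0,0,0,0,0,1]]' 45; python3 st.py e
```

```text
time: 6.12
position: [0.4452, -0.2227, 0.151]
tcp_rot: [-0.521, 0.478, 0.522, 0.478]
contact_force: [0.4, -0.4, -3.0]
grip_width: 0.0291
t 6.12 P [ 0.4452 -0.2227  0.151 ] F [ 0.4 -0.4 -3. ] w 0.0291 q [-0.62 -0.02  1.93  0.    1.24 -2.28]
rackframe TCP mm [-151.8 -401.7  186.4]
rot to rack [ 0.0667 -0.6076  0.0479]  to down@yaw 0.136 [-0.0012 -0.0004  0.0498] 0.085 [-0.0012 -0.0004 -0.0014] 0.118 [-0.0012 -0.0004  0.0316]
```

```bash
python3 -m inch '[[0,0,-3,0,0,0,1],[0,0,-3,0,0,0,1],[0,0,-3,0,0,0,1],[0,0,-2,0,0,0,1],[0,0,0,0,0,0,1]]' 45; python3 st.py f;python3 - <<'E'
import cv2
t=cv2.imread("pics/f_top.png"); s=cv2.imread("pics/f_scene.png")
cv2.imwrite("pics/f2.png",cv2.resize(cv2.hconcat([t[130:260,245:395],s[130:260,140:290]]),None,fx=2.6,fy=2.6,interpolation=cv2.INTER_CUBIC))
E
```

```text
time: 6.85
position: [0.4448, -0.2231, 0.041]
tcp_rot: [-0.52, 0.478, 0.521, 0.478]
contact_force: [-0.4, 0.3, -1.9]
grip_width: 0.0292
t 6.85 P [ 0.4448 -0.2231  0.041 ] F [-0.4  0.3 -1.9] w 0.0292 q [-0.62  0.14  2.    0.    1.01 -2.28]
rackframe TCP mm [-215.2 -402.1   96.5]
rot to rack [ 0.0663 -0.6081  0.0487]  to down@yaw 0.136 [-0.0014 -0.0009  0.0507] 0.085 [-0.0014 -0.0009 -0.0005] 0.118 [-0.0014 -0.0009  0.0325]
```

View pics/f2.png

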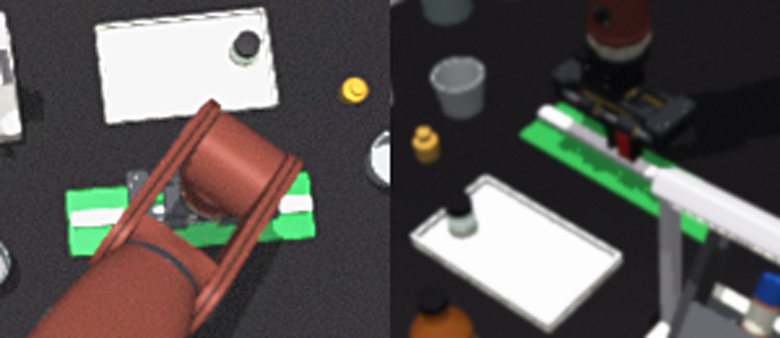

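The bar is over the mat and parallel to it. I'll lower it until it touches.

```bash
python3 -m inch '[[0,0,-0.5,0,0,0,1],[0,0,-0.4,0,0,0,1],[0,0,-0.2,0,0,0,1],[0,0,-0.1,0,0,0,1],[0,0,0,0,0,0,1]]' 45; python3 st.py
```

```text
time: 7.58
position: [0.4456, -0.2239, 0.0304]
tcp_rot: [0.521, -0.478, -0.521, -0.479]
contact_force: [-2.2, 0.9, 5.7]
grip_width: 0.0294
t 7.58 P [ 0.4456 -0.2239  0.0304] F [-2.2  0.9  5.7] w 0.0294 q [-0.62  0.15  2.    0.    0.99 -2.28]
rackframe TCP mm [-220.7 -403.    87.5]
rot to rack [ 0.0673 -0.6062  0.0496]  to down@yaw 0.136 [-0.0001  0.001   0.0512] 0.085 [-0.0001  0.001  -0.0001] 0.118 [-0.0001  0.001   0.0329]
```

```bash
python3 -m inch '[[0,0,0,0,0,0,0],[0,0,0,0,0,0,0],[0,0,0,0,0,0,0],[0,0,0,0,0,0,0],[0,0,0,0,0,0,-0.1]]' 30; python3 st.py
```

```text
time: 8.2
position: [0.4454, -0.2238, 0.0297]
tcp_rot: [0.521, -0.478, -0.521, -0.478]
contact_force: [-0.3, 0.7, 0.2]
grip_width: 0.0459
t 8.2 P [ 0.4454 -0.2238  0.0297] F [-0.3  0.7  0.2] w 0.0459 q [-0.62  0.16  2.    0.    0.99 -2.28]
rackframe TCP mm [-221.3 -402.8   87. ]
rot to rack [ 0.0674 -0.6063  0.0494]  to down@yaw 0.136 [-0.0001  0.0009  0.051 ] 0.085 [-0.0001  0.0009 -0.0002] 0.118 [-0.0001  0.0009  0.0328]
```

```bash
python3 -m inch '[[0,0,2,0,0,0,-0.1],[0,0,4,0,0,0,-0.1],[0,2,5,0,0,0,-0.1],[0,4,5,0,0,0,-0.1],[0,5,2,0,0,0,-0.1]]' 30; python3 -m inch '[[0,5,1,0.0142,-0.1212,0.011,-0.1],[0,5,1,0.0142,-0.1212,0.011,-0.1],[0,5,0,0.0142,-0.1212,0.011,-0.1],[0,5,0,0.0142,-0.1212,0.011,-0.1],[0,4,0,0.0142,-0.1212,0.011,-0.1]]' 30;python3 st.py g;python3 - <<'E'
import cv2
t=cv2.imread("pics/g_top.png"); s=cv2.imread("pics/g_scene.png")
cv2.imwrite("pics/gt.png",cv2.resize(t[120:240,115:395],None,fx=2.8,fy=2.8,interpolation=cv2.INTER_CUBIC))
cv2.imwrite("pics/gs.png",cv2.resize(s[130:330,140:390],None,fx=3,fy=3,interpolation=cv2.INTER_CUBIC))
E
```

```text
time: 8.82
position: [0.4469, -0.1149, 0.2122]
tcp_rot: [0.523, -0.478, -0.518, -0.48]
contact_force: [1.2, 0.1, -0.1]
grip_width: 0.0478
time: 9.45
position: [0.4453, 0.1267, 0.2293]
tcp_rot: [0.649, -0.279, -0.369, -0.604]
contact_force: [0.0, 0.6, -0.1]
grip_width: 0.048
t 9.45 P [0.4453 0.1267 0.2293] F [ 0.   0.6 -0.1] w 0.048 q [ 0.08 -0.77  2.42  0.05  0.87 -1.66]
rackframe TCP mm [-67.9 -55.6 223.2]
rot to rack [-0.0034  0.0053 -0.0067]  to down@yaw 0.136 [-0.0883  0.6102 -0.0057] 0.085 [-0.0726  0.6124 -0.0553] 0.118 [-0.0827  0.611  -0.0234]
```

View pics/gt.png

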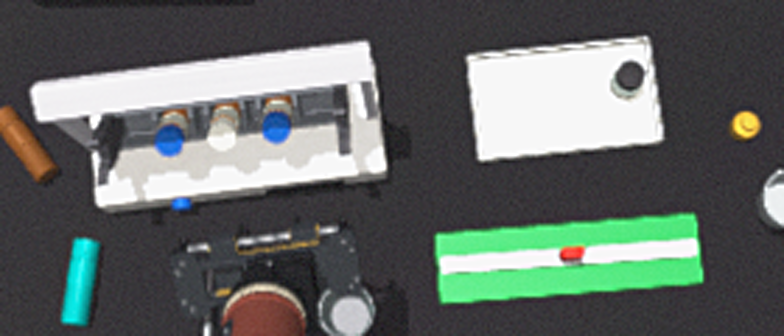

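View pics/gs.png

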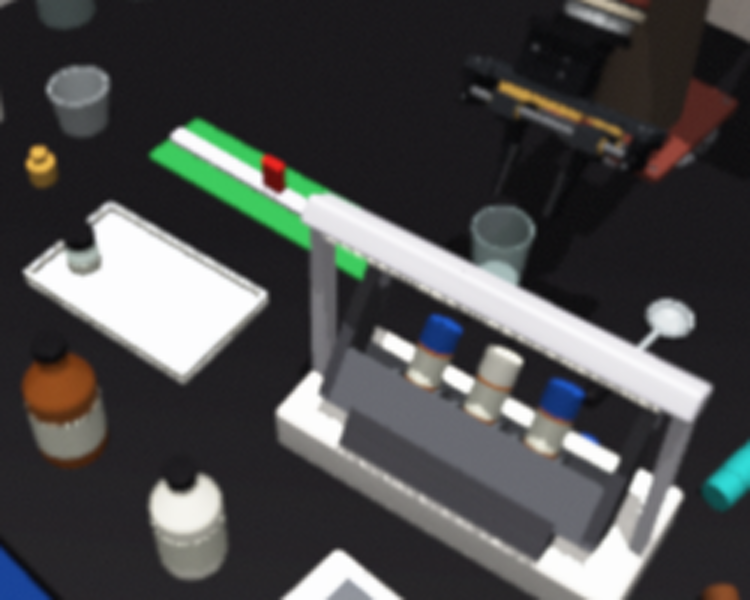

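```bash
cat > caps.py <<'E'
from h import *
p=np.load("p.npy")
th=np.linspace(0,2*np.pi,40,endpoint=False)
cyl=np.array([[17*np.cos(a),17*np.sin(a),z] for z in(83,108) for a in th])*1e-3
Ra=R.from_euler('z',p[2])*RL
def cen(n,b):
    h=cv2.convexHull(proj(n,Ra.apply(cyl)+b).astype(np.float32));m=cv2.moments(h);return np.array([m['m10']/m['m00'],m['m01']/m['m00']]),m['m00']
meas={}
for n in("scene","top"):
    im=cv2.imread(f"pics/g_{n}.png").astype(int)
    w=(im[...,0]-np.maximum(im[...,1],im[...,2])).astype(float)
    m=(w>25).astype(np.uint8)
    nb,l,st,ce=cv2.connectedComponentsWithStats(m)
    for y in(-64,64):
        q,_=cen(n,rack(p,np.array([[0,y,0]])*1e-3)[0])
        i=min(range(1,nb),key=lambda i:np.hypot(*(ce[i]-q)) if st[i,4]>15 else 1e9)
        wm=np.where(cv2.dilate((l==i).astype(np.uint8),np.ones((5,5))),np.clip(w,0,90),0);yy,xx=np.mgrid[:384,:512]
        c=np.array([(wm*xx).sum(),(wm*yy).sum()])/wm.sum()
        meas[n,y]=c;print(n,y,"pred",q.round(1),"meas",c.round(1),ce[i].round(1),"area",st[i,4],_)
B=[]
for y in(-64,64):
    b0=rack(p,np.array([[0,y,0]])*1e-3)[0]
    r=least_squares(lambda b:np.r_[cen("scene",b)[0]-meas["scene",y],cen("top",b)[0]-meas["top",y]],b0)
    B.append(r.x);print(y,"bottom",r.x.round(4),"was",b0.round(4),"rackshift mm",(Ra.inv().apply(r.x-b0)*1e3).round(1),"res",r.fun.round(2))
d=B[1]-B[0];print("sep",np.linalg.norm(d),"yaw",np.arctan2(-d[0],d[1]))
E
python3 caps.py
```

```text
scene -64 pred [286.4 240.2] meas [286.8 240.3] [286.7 240.6] area 147 141.95281884586439
scene 64 pred [327.  261.7] meas [327.2 261.9] [327.1 262.3] area 162 156.2363961781375
top -64 pred [213.3 164.3] meas [213.2 165.4] [213.3 165.2] area 100 106.54373867693357
top 64 pred [175.  169.2] meas [174.9 170.2] [175.  169.9] area 98 107.7345712344395
-64 bottom [0.6257 0.1434 0.0828] was [0.6284 0.1433 0.0854] rackshift mm [-3.7  0.4 -0.6] res [ 0.21 -0.04  0.15 -0.12]
64 bottom [0.6087 0.2703 0.0822] was [0.611  0.2701 0.0854] rackshift mm [-3.8  0.5 -1.3] res [ 0.21  0.03  0.2  -0.12]
sep 0.12802788952597605 yaw 0.13311999351618214
```

```bash
python3 -m inch '[[2,0.1,-0.15,0,0,0,-0.2],[2,0.1,-0.15,0,0,0,-0.2],[2,0.1,-0.15,0,0,0,-0.2],[2,0,-0.1,0,0,0,-0.2],[0.3,0,-0.1,0,0,0,-0.2]]' 30;python3 -m inch '[[0,0,0,0,0,0,-0.2],[0,0,0,0,0,0,-0.2],[0,0,0,0,0,0,-0.2],[0,0,0,0,0,0,-0.2],[0,0,0,0,0,0,-0.2]]' 30; python3 st.py
```

```text
time: 10.18
position: [0.5294, 0.1272, 0.222]
tcp_rot: [0.648, -0.282, -0.371, -0.603]
contact_force: [-0.4, 0.9, 0.8]
grip_width: 0.0522
time: 10.8
position: [0.5284, 0.1283, 0.2222]
tcp_rot: [0.648, -0.281, -0.371, -0.603]
contact_force: [-1.4, -0.0, 0.3]
grip_width: 0.0522
t 10.8 P [0.5284 0.1283 0.2222] F [-1.4 -0.   0.3] w 0.0522 q [ 0.06 -0.46  2.26  0.07  0.73 -1.69]
rackframe TCP mm [ -4.4 -65.2 170.1]
rot to rack [-0.0017  0.0002 -0.0064]  to down@yaw 0.136 [-0.0866  0.6052 -0.0057] 0.085 [-0.071   0.6073 -0.0553] 0.118 [-0.081   0.6059 -0.0234]
```

```bash
python3 -m inch '[[1.02,0.17,-1.45,0,0,-0.009,-0.2],[1.02,0.17,-1.45,0,0,0,-0.2],[1.02,0.17,-1.45,0,0,0,-0.2],[1.02,0.17,-1.45,0,0,0,-0.2],[1.02,0.17,-1.45,0,0,0,-0.2]]' 25;python3 -m inch '[[0,0,0,0,0,0,-0.2],[0,0,0,0,0,0,-0.2],[0,0,0,0,0,0,0],[0,0,0,0,0,0,0.1],[0,0,0,0,0,0,0.15]]' 25; python3 st.py i;python3 - <<'E'
import cv2
t=cv2.imread("pics/i_top.png"); s=cv2.imread("pics/i_scene.png")
cv2.imwrite("pics/i2.png",cv2.resize(cv2.hconcat([t[110:230,115:265],s[180:300,220:370]]),None,fx=2.6,fy=2.6,interpolation=cv2.INTER_CUBIC))
E
```

```text
time: 11.42
position: [0.5798, 0.1369, 0.1491]
tcp_rot: [0.647, -0.284, -0.368, -0.605]
contact_force: [0.4, -0.4, -0.2]
grip_width: 0.0521
time: 12.05
position: [0.5796, 0.1368, 0.1501]
tcp_rot: [0.647, -0.283, -0.368, -0.605]
contact_force: [-0.1, -0.3, -0.3]
grip_width: 0.0384
t 12.05 P [0.5796 0.1368 0.1501] F [-0.1 -0.3 -0.3] w 0.0384 q [ 0.08 -0.19  2.21  0.06  0.51 -1.67]
rackframe TCP mm [ -3.3 -63.8  81.2]
rot to rack [-0.0018  0.0007  0.0027]  to down@yaw 0.136 [-0.0838  0.6061  0.0032] 0.085 [-0.0683  0.6081 -0.0465] 0.118 [-0.0783  0.6068 -0.0145]
```

View pics/i2.png

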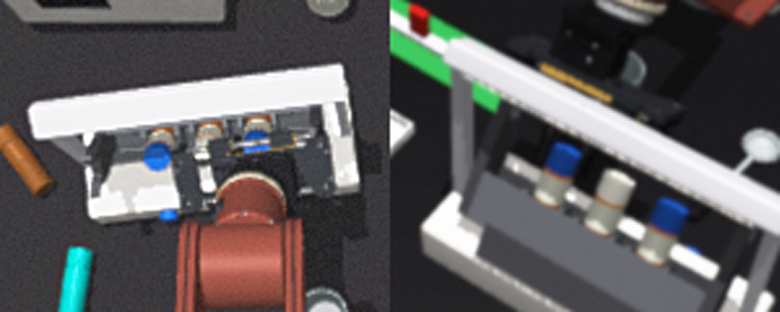

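The fingers are around the right-hand blue cap with no contact. I'll close and draw it out.

```bash
python3 -m inch '[[0,0,0,0,0,0,0.4],[0,0,0,0,0,0,1],[0,0,0,0,0,0,1],[0,0,0,0,0,0,1],[0,0,0,0,0,0,1]]' 30; python3 st.py
```

```text
time: 12.78
position: [0.5795, 0.1368, 0.1496]
tcp_rot: [0.647, -0.284, -0.368, -0.605]
contact_force: [-1.5, 1.2, 1.7]
grip_width: 0.0329
t 12.78 P [0.5795 0.1368 0.1496] F [-1.5  1.2  1.7] w 0.0329 q [ 0.08 -0.19  2.21  0.06  0.51 -1.67]
rackframe TCP mm [ -3.6 -63.8  80.9]
rot to rack [-0.0017  0.      0.0027]  to down@yaw 0.136 [-0.0838  0.6053  0.0031] 0.085 [-0.0683  0.6073 -0.0465] 0.118 [-0.0783  0.6061 -0.0145]
```

```bash
python3 -m inch '[[-0.4,-0.05,0.57,0,0,0,1],[-0.85,-0.115,1.23,0,0,0,1],[-1,-0.135,1.44,0,0,0,1],[-1,-0.135,1.44,0,0,0,1],[-1,-0.135,1.44,0,0,0,1]]' 30; python3 st.py j;python3 - <<'E'
import cv2
t=cv2.imread("pics/j_top.png"); s=cv2.imread("pics/j_scene.png")
cv2.imwrite("pics/j2.png",cv2.resize(cv2.hconcat([t[110:230,115:265],s[180:300,220:370]]),None,fx=2.6,fy=2.6,interpolation=cv2.INTER_CUBIC))
E
```

```text
time: 13.4
position: [0.5359, 0.1309, 0.2107]
tcp_rot: [0.647, -0.284, -0.368, -0.604]
contact_force: [0.1, 0.6, -1.0]
grip_width: 0.0331
t 13.4 P [0.5359 0.1309 0.2107] F [ 0.1  0.6 -1. ] w 0.0331 q [ 0.07 -0.41  2.25  0.05  0.69 -1.66]
rackframe TCP mm [ -4.6 -63.8 156.2]
rot to rack [-0.0014 -0.0014  0.0028]  to down@yaw 0.136 [-0.0835  0.6039  0.0032] 0.085 [-0.068   0.6059 -0.0464] 0.118 [-0.078   0.6046 -0.0145]
```

View pics/j2.png

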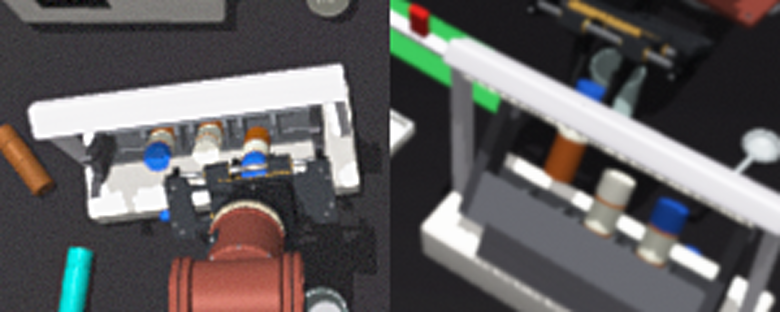

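```bash
python3 -m inch '[[-1.5,-0.2,1.3,-0.0156,0.121,-0.003,1],[-2,-0.2,1,-0.0156,0.121,-0.003,1],[-2,-0.5,1,-0.0156,0.121,-0.003,1],[-1.5,-2,0.7,-0.0156,0.121,-0.003,1],[-0.5,-4,0,-0.0156,0.121,-0.003,1]]' 30; python3 -m inch '[[0,-4.5,0,0,0,0,1],[0,-5,0,0,0,0,1],[0.5,-5,0,0,0,0,1],[1,-5,0,0,0,0,1],[2,-4.5,0,0,0,0,1]]' 30; python3 st.py
```

```text
time: 14.12
position: [0.462, 0.0623, 0.2514]
tcp_rot: [-0.529, 0.469, 0.529, 0.469]
contact_force: [0.4, 0.1, -1.1]
grip_width: 0.0331
time: 14.75
position: [0.4968, -0.1799, 0.2499]
tcp_rot: [0.528, -0.47, -0.528, -0.47]
contact_force: [0.9, 0.2, -1.6]
grip_width: 0.0331
t 14.75 P [ 0.4968 -0.1799  0.2499] F [ 0.9  0.2 -1.6] w 0.0331 q [-0.5  -0.03  1.74  0.    1.43 -2.18]
rackframe TCP mm [ -48.4 -366.4  234.7]
rot to rack [ 0.0767 -0.6055  0.0191]  to down@yaw 0.136 [-0.0002  0.0005  0.0198] 0.085 [-0.0002  0.0006 -0.0315] 0.118 [-0.0002  0.0005  0.0015]
```

```bash
python3 -m inch '[[3,-0.8,-0.5,0,0,0,1],[3.5,-0.8,-1,0,0,0,1],[3.5,-0.8,-2,0,0,0,1],[3.5,-0.8,-2,0,0,0,1],[1.5,-0.4,-2,0,0,0,1]]' 30; python3 -m inch '[[0,0,-2,0,0,0,1],[0,0,-2,0,0,0,1],[0,0,-0.5,0,0,0,1],[0,0,0,0,0,0,1],[0,0,0,0,0,0,1]]' 30; python3 st.py k;python3 - <<'E'
import cv2
t=cv2.imread("pics/k_top.png"); s=cv2.imread("pics/k_scene.png")
cv2.imwrite("pics/k2.png",cv2.resize(cv2.hconcat([t[110:230,245:395],s[150:270,130:280]]),None,fx=2.6,fy=2.6,interpolation=cv2.INTER_CUBIC))
E
```

```text
time: 15.38
position: [0.6482, -0.2143, 0.1732]
tcp_rot: [-0.528, 0.47, 0.529, 0.47]
contact_force: [1.0, -0.6, -0.9]
grip_width: 0.0335
time: 16.0
position: [0.6475, -0.2143, 0.1323]
tcp_rot: [0.53, -0.469, -0.527, -0.47]
contact_force: [0.6, -0.4, -1.5]
grip_width: 0.0334
t 16.0 P [ 0.6475 -0.2143  0.1323] F [ 0.6 -0.4 -1.5] w 0.0334 q [-0.44  0.42  1.45  0.    1.27 -2.12]
rackframe TCP mm [   2.6 -420.9   55.4]
rot to rack [ 0.0781 -0.6029  0.0186]  to down@yaw 0.136 [0.0009 0.0031 0.0188] 0.085 [ 0.001   0.0031 -0.0324] 0.118 [0.0009 0.0031 0.0006]
```

View pics/k2.png

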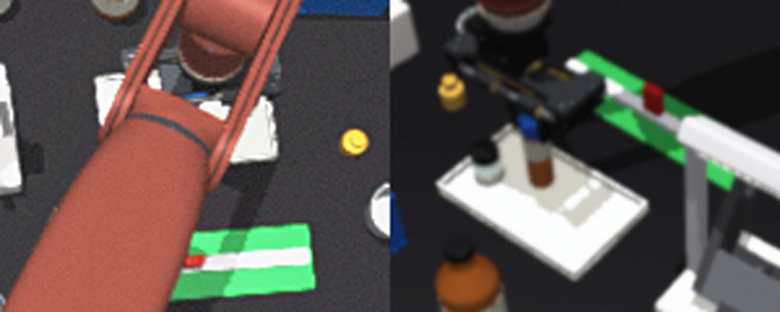

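```bash
python3 -m inch '[[0,0,-1.5,0,0,0,1],[0,0,-1.2,0,0,0,1],[0,0,-0.8,0,0,0,1],[0,0,0,0,0,0,1],[0,0,0,0,0,0,1]]' 30; python3 -m inch '[[0,0,-0.3,0,0,0,1],[0,0,0,0,0,0,1],[0,0,-0.2,0,0,0,1],[0,0,0,0,0,0,1],[0,0,0,0,0,0,1]]' 30; python3 st.py
```

```text
time: 16.73
position: [0.6471, -0.2141, 0.0959]
tcp_rot: [0.529, -0.469, -0.528, -0.47]
contact_force: [1.0, 0.3, -1.1]
grip_width: 0.0333
time: 17.35
position: [0.6469, -0.214, 0.0908]
tcp_rot: [0.529, -0.47, -0.528, -0.47]
contact_force: [0.2, -0.7, -0.3]
grip_width: 0.0332
t 17.35 P [ 0.6469 -0.214   0.0908] F [ 0.2 -0.7 -0.3] w 0.0332 q [-0.44  0.46  1.47  0.    1.2  -2.12]
rackframe TCP mm [ -21.7 -420.5   21.7]
rot to rack [ 0.0772 -0.605   0.0182]  to down@yaw 0.136 [-0.0001  0.001   0.0187] 0.085 [-0.0001  0.001  -0.0325] 0.118 [-0.0001  0.001   0.0005]
```

```bash
python3 -m inch '[[0,0,-0.1,0,0,0,1],[0,0,0,0,0,0,1],[0,0,-0.1,0,0,0,1],[0,0,0,0,0,0,1],[0,0,0,0,0,0,1]]' 30; python3 st.py
```

```text
time: 17.98
position: [0.6476, -0.214, 0.09]
tcp_rot: [0.529, -0.469, -0.528, -0.47]
contact_force: [0.1, 0.9, 5.6]
grip_width: 0.0335
t 17.98 P [ 0.6476 -0.214   0.09  ] F [0.1 0.9 5.6] w 0.0335 q [-0.44  0.47  1.47  0.    1.2  -2.12]
rackframe TCP mm [ -21.6 -420.6   20.7]
rot to rack [ 0.0776 -0.6034  0.0183]  to down@yaw 0.136 [0.0003 0.0026 0.0187] 0.085 [ 0.0004  0.0026 -0.0326] 0.118 [0.0004 0.0026 0.0004]
```

```bash
python3 -m inch '[[0,0,0,0,0,0,0.3],[0,0,0,0,0,0,0.1],[0,0,0,0,0,0,0],[0,0,0,0,0,0,-0.1],[0,0,0,0,0,0,-0.1]]' 30; python3 st.py
```

```text
time: 18.6
position: [0.6468, -0.214, 0.0884]
tcp_rot: [0.529, -0.47, -0.528, -0.47]
contact_force: [1.1, -0.4, -0.5]
grip_width: 0.0469
t 18.6 P [ 0.6468 -0.214   0.0884] F [ 1.1 -0.4 -0.5] w 0.0469 q [-0.44  0.47  1.48  0.    1.2  -2.12]
rackframe TCP mm [ -23.1 -420.4   19.9]
rot to rack [ 0.0771 -0.6054  0.0182]  to down@yaw 0.136 [-0.0002  0.0006  0.0188] 0.085 [-0.0002  0.0006 -0.0324] 0.118 [-0.0002  0.0006  0.0006]
```

```bash
python3 -m inch '[[0,0,1.5,0,0,0,-0.1],[0,0,3,0,0,0,-0.1],[0,0,4,0,0,0,-0.1],[-1,0,4,0,0,0,-0.1],[-3,0.5,3,0,0,0,-0.1]]' 30;  python3 -m inch '[[-4,1,0,0,0,0,-0.1],[-4,3,0,0,0,0,-0.1],[-3.5,4,0,0,0,0,-0.1],[-2,5,0,0,0,0,-0.1],[-1,5,0,0,0,0,-0.2]]' 30; python3 st.py l;python3 - <<'E'
import cv2
t=cv2.imread("pics/l_top.png"); s=cv2.imread("pics/l_scene.png")
cv2.imwrite("pics/l2.png",cv2.resize(cv2.hconcat([t[110:230,245:395],s[150:270,130:280]]),None,fx=2.6,fy=2.6,interpolation=cv2.INTER_CUBIC))
E
```

```text
time: 19.23
position: [0.6079, -0.2094, 0.2473]
tcp_rot: [0.53, -0.469, -0.527, -0.47]
contact_force: [-0.1, -0.8, 0.2]
grip_width: 0.0478
time: 19.85
position: [0.4612, -0.0279, 0.2452]
tcp_rot: [0.529, -0.469, -0.527, -0.471]
contact_force: [0.7, 0.1, -0.1]
grip_width: 0.0511
t 19.85 P [ 0.4612 -0.0279  0.2452] F [ 0.7  0.1 -0.1] w 0.0511 q [-0.23 -0.2   1.91  0.    1.43 -1.92]
rackframe TCP mm [ -63.1 -210.9  239.3]
rot to rack [ 0.0772 -0.6026  0.0197]  to down@yaw 0.136 [0.0004 0.0035 0.0201] 0.085 [ 0.0004  0.0034 -0.0312] 0.118 [0.0004 0.0035 0.0018]
```

View pics/l2.png

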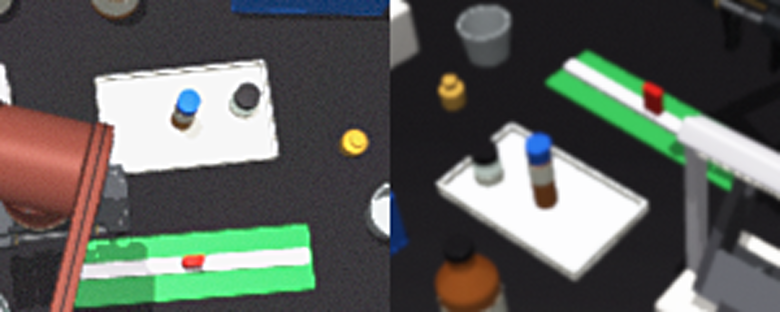

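```bash
python3 -m inch '[[0,5,0,0.0154,-0.1206,0.0034,-0.2],[0,5,0,0.0154,-0.1206,0.0034,-0.2],[0,5,0,0.0154,-0.1206,0.0034,-0.2],[0,5,0,0.0154,-0.1206,0.0034,-0.2],[0,5,0,0.0154,-0.1206,0.0034,-0.2]]' 30;  python3 -m inch '[[1,3,-0.5,0,0,0,-0.2],[2,0.5,-0.8,0,0,0,-0.2],[2,0,-1,0,0,0,-0.2],[0,0,0,0,0,0,-0.2],[0,0,0,0,0,0,-0.2]]' 30; python3 st.py
```

```text
time: 20.58
position: [0.4627, 0.222, 0.2462]
tcp_rot: [0.648, -0.282, -0.366, -0.605]
contact_force: [0.7, -0.8, -1.4]
grip_width: 0.0524
time: 21.2
position: [0.5121, 0.2556, 0.2214]
tcp_rot: [0.647, -0.284, -0.368, -0.604]
contact_force: [0.6, 0.4, -0.3]
grip_width: 0.0525
t 21.2 P [0.5121 0.2556 0.2214] F [ 0.6  0.4 -0.3] w 0.0525 q [ 0.42 -0.32  2.17 -0.25  0.72 -1.14]
rackframe TCP mm [ -4.   63.  168.7]
rot to rack [-0.     -0.0017  0.002 ]  to down@yaw 0.136 [-0.0824  0.6036  0.002 ] 0.085 [-0.0669  0.6056 -0.0477] 0.118 [-0.0769  0.6043 -0.0157]
```

```bash
python3 -m inch '[[1.01,0.17,-1.45,0,0,0,-0.2],[1.01,0.17,-1.45,0,0,0,-0.2],[1.01,0.17,-1.45,0,0,0,-0.2],[1.01,0.17,-1.45,0,0,0,-0.2],[1.01,0.17,-1.45,0,0,0,-0.2]]' 30;python3 -m inch '[[0,0,0,0,0,0,-0.2],[0,0,0,0,0,0,0],[0,0,0,0,0,0,0.1],[0,0,0,0,0,0,0.15],[0,0,0,0,0,0,0.15]]' 30; python3 st.py m;python3 - <<'E'
import cv2
t=cv2.imread("pics/m_top.png"); s=cv2.imread("pics/m_scene.png")
cv2.imwrite("pics/m2.png",cv2.resize(cv2.hconcat([t[110:230,115:265],s[180:300,220:370]]),None,fx=2.6,fy=2.6,interpolation=cv2.INTER_CUBIC))
E
```

```text
time: 21.82
position: [0.5628, 0.2645, 0.1491]
tcp_rot: [0.648, -0.284, -0.368, -0.604]
contact_force: [-0.5, 1.7, -0.6]
grip_width: 0.0521
time: 22.45
position: [0.5625, 0.2646, 0.1487]
tcp_rot: [0.647, -0.284, -0.369, -0.604]
contact_force: [-0.3, -0.7, -0.5]
grip_width: 0.0378
t 22.45 P [0.5625 0.2646 0.1487] F [-0.3 -0.7 -0.5] w 0.0378 q [ 0.39 -0.09  2.12 -0.29  0.53 -1.1 ]
rackframe TCP mm [-3.8 65.2 79.8]
rot to rack [-0.0003 -0.0015  0.001 ]  to down@yaw 0.136 [-0.083   0.6038  0.0011] 0.085 [-0.0675  0.6058 -0.0485] 0.118 [-0.0775  0.6045 -0.0166]
```

View pics/m2.png

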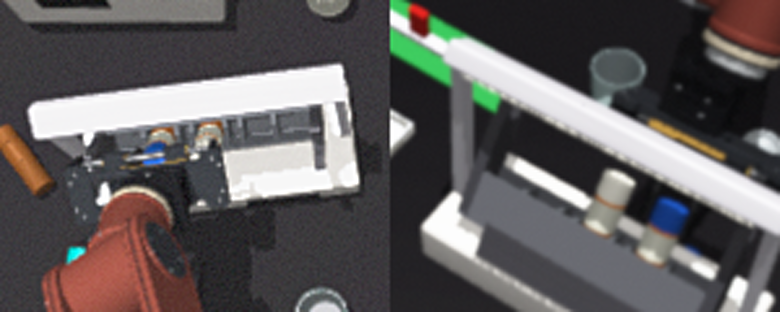

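The left cap is between the fingers and the white bottle hasn't moved. I'll grip and draw it out.

```bash
python3 -m inch '[[0,0,0,0,0,0,0.4],[0,0,0,0,0,0,1],[0,0,0,0,0,0,1],[0,0,0,0,0,0,1],[0,0,0,0,0,0,1]]' 30; python3 -m inch '[[-0.4,-0.05,0.57,0,0,0,1],[-0.85,-0.115,1.23,0,0,0,1],[-1,-0.135,1.44,0,0,0,1],[-1,-0.135,1.44,0,0,0,1],[-1.1,-0.135,1.6,0,0,0,1]]' 30; python3 st.py n;python3 - <<'E'
import cv2
t=cv2.imread("pics/n_top.png"); s=cv2.imread("pics/n_scene.png")
cv2.imwrite("pics/n2.png",cv2.resize(cv2.hconcat([t[110:230,115:265],s[180:300,220:370]]),None,fx=2.6,fy=2.6,interpolation=cv2.INTER_CUBIC))
E
```

```text
time: 23.18
position: [0.5624, 0.2645, 0.1482]
tcp_rot: [0.647, -0.284, -0.369, -0.603]
contact_force: [0.1, 0.0, 0.5]
grip_width: 0.0332
time: 23.8
position: [0.5181, 0.2586, 0.2113]
tcp_rot: [0.647, -0.284, -0.369, -0.603]
contact_force: [0.3, -0.1, 0.0]
grip_width: 0.0335
t 23.8 P [0.5181 0.2586 0.2113] F [ 0.3 -0.1  0. ] w 0.0335 q [ 0.42 -0.29  2.16 -0.26  0.7  -1.13]
rackframe TCP mm [ -4.5  65.2 156.8]
rot to rack [ 0.0001 -0.0028  0.0012]  to down@yaw 0.136 [-0.0825  0.6024  0.0012] 0.085 [-0.0671  0.6044 -0.0484] 0.118 [-0.077   0.6031 -0.0164]
```

View pics/n2.png

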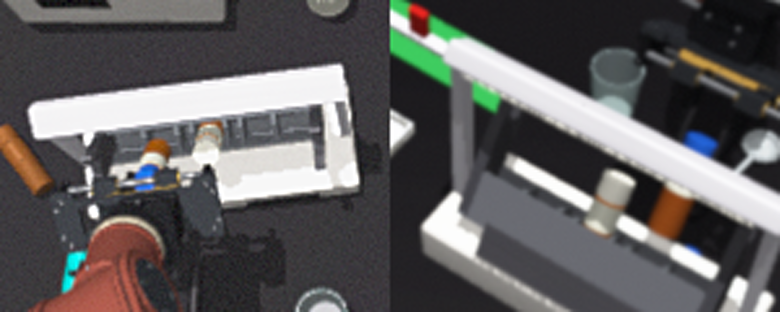

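```bash
python3 -m inch '[[-1.5,-0.2,1.3,-0.0154,0.1206,-0.003,1],[-2,0,1.2,-0.0154,0.1206,-0.003,1],[-2,0,1.2,-0.0154,0.1206,-0.003,1],[-0.5,-2,0.5,-0.0154,0.1206,-0.003,1],[0,-4,0,-0.0154,0.1206,-0.003,1]]' 30; python3 -m inch '[[0,-5,0,0,0,0,1],[0,-5.5,0,0,0,0,1],[0,-5.5,0,0,0,0,1],[0,-5.5,0,0,0,0,1],[0.5,-5,0,0,0,0,1]]' 30; python3 st.py
```

```text
time: 24.52
position: [0.4591, 0.1973, 0.2536]
tcp_rot: [-0.529, 0.469, 0.53, 0.469]
contact_force: [0.1, -0.1, -0.7]
grip_width: 0.0333
time: 25.15
position: [0.4637, -0.0702, 0.2525]
tcp_rot: [0.529, -0.469, -0.529, -0.47]
contact_force: [0.9, -0.1, -0.5]
grip_width: 0.0333
t 25.15 P [ 0.4637 -0.0702  0.2525] F [ 0.9 -0.1 -0.5] w 0.0333 q [-0.32 -0.18  1.88  0.    1.44 -2.01]
rackframe TCP mm [ -61.6 -253.1  247.1]
rot to rack [ 0.0771 -0.6049  0.0169]  to down@yaw 0.136 [-0.0006  0.001   0.0175] 0.085 [-0.0005  0.001  -0.0337] 0.118 [-0.0006  0.001  -0.0007]
```

```bash
python3 -m inch '[[2,-4,0,0,0,0,1],[4,-3,0,0,0,0,1],[4,-0.7,-1,0,0,0,1],[4,0,-2,0,0,0,1],[3.5,0,-2,0,0,0,1]]' 30; python3 -m inch '[[0,0,-3,0,0,0,1],[0,0,-3,0,0,0,1],[0,0,-2,0,0,0,1],[0,0,0,0,0,0,1],[0,0,0,0,0,0,1]]' 30; python3 st.py o;python3 - <<'E'
import cv2
t=cv2.imread("pics/o_top.png"); s=cv2.imread("pics/o_scene.png")
cv2.imwrite("pics/o2.png",cv2.resize(cv2.hconcat([t[110:230,245:395],s[150:270,130:280]]),None,fx=2.6,fy=2.6,interpolation=cv2.INTER_CUBIC))
E
```

```text
time: 25.78
position: [0.6403, -0.1457, 0.2012]
tcp_rot: [-0.529, 0.469, 0.529, 0.47]
contact_force: [-0.3, -0.8, -0.8]
grip_width: 0.0335
time: 26.4
position: [0.6397, -0.1455, 0.1243]
tcp_rot: [0.53, -0.469, -0.528, -0.47]
contact_force: [-0.1, -0.1, 0.4]
grip_width: 0.0332
t 26.4 P [ 0.6397 -0.1455  0.1243] F [-0.1 -0.1  0.4] w 0.0332 q [-0.34  0.37  1.53  0.    1.24 -2.03]
rackframe TCP mm [  -0.7 -351.7   47.9]
rot to rack [ 0.0778 -0.6032  0.0166]  to down@yaw 0.136 [-0.      0.0027  0.017 ] 0.085 [ 0.0001  0.0027 -0.0342] 0.118 [ 0.      0.0027 -0.0012]
```

View pics/o2.png

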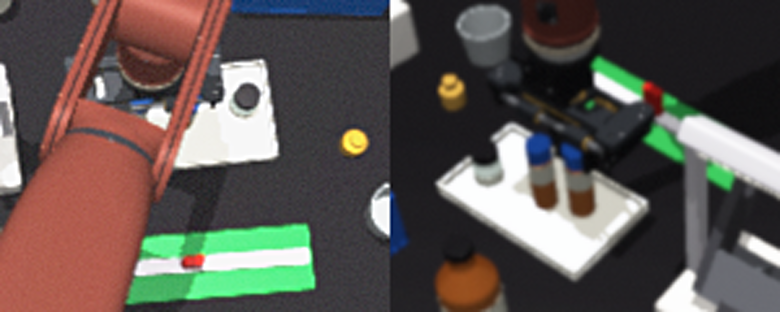

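```bash
python3 -m inch '[[0,0,-1.5,0,0,0,1],[0,0,-1.2,0,0,0,1],[0,0,-0.5,0,0,0,1],[0,0,0,0,0,0,1],[0,0,0,0,0,0,1]]' 30; python3 -m inch '[[0,0,-0.1,0,0,0,1],[0,0,0,0,0,0,1],[0,0,-0.1,0,0,0,1],[0,0,0,0,0,0,1],[0,0,0,0,0,0,1]]' 30; python3 st.py
```

```text
time: 27.12
position: [0.6391, -0.1452, 0.0912]
tcp_rot: [0.529, -0.469, -0.529, -0.47]
contact_force: [0.5, -0.1, -1.0]
grip_width: 0.033
time: 27.75
position: [0.639, -0.1451, 0.0891]
tcp_rot: [0.529, -0.469, -0.529, -0.47]
contact_force: [0.0, 0.4, 0.0]
grip_width: 0.0333
t 27.75 P [ 0.639  -0.1451  0.0891] F [0.  0.4 0. ] w 0.0333 q [-0.34  0.41  1.55  0.    1.18 -2.03]
rackframe TCP mm [ -21.4 -351.2   19.5]
rot to rack [ 0.0772 -0.6049  0.0162]  to down@yaw 0.136 [-0.0007  0.001   0.0169] 0.085 [-0.0006  0.001  -0.0343] 0.118 [-0.0007  0.001  -0.0013]
```

```bash
python3 -m inch '[[0,0,-0.1,0,0,0,1],[0,0,0,0,0,0,1],[0,0,-0.1,0,0,0,1],[0,0,0,0,0,0,1],[0,0,0,0,0,0,1]]' 30; python3 st.py
```

```text
time: 28.38
position: [0.6398, -0.1453, 0.0889]
tcp_rot: [0.53, -0.469, -0.528, -0.47]
contact_force: [-2.3, 1.4, 9.3]
grip_width: 0.0331
t 28.38 P [ 0.6398 -0.1453  0.0889] F [-2.3  1.4  9.3] w 0.0331 q [-0.34  0.41  1.55  0.    1.18 -2.03]
rackframe TCP mm [ -20.9 -351.4   18.9]
rot to rack [ 0.0776 -0.6031  0.0163]  to down@yaw 0.136 [-0.0003  0.0028  0.0168] 0.085 [-0.0002  0.0028 -0.0344] 0.118 [-0.0002  0.0028 -0.0014]
```

Contact reached. I'll release slowly and retract.

```bash
python3 -m inch '[[0,0,0,0,0,0,0.3],[0,0,0,0,0,0,0.1],[0,0,0,0,0,0,0],[0,0,0,0,0,0,-0.1],[0,0,0,0,0,0,-0.1]]' 30; python3 -m inch '[[0,0,1.5,0,0,0,-0.1],[0,0,3,0,0,0,-0.1],[0,0,4,0,0,0,-0.1],[-1,0,4,0,0,0,-0.1],[-3,0,3,0,0,0,-0.1]]' 30; python3 -m inch '[[-4,0,0,0,0,0,-0.1],[-4,3,0,0,0,0,-0.1],[-4,4,0,0,0,0,-0.1],[-2,5,0,0,0,0,-0.1],[-1,5,0,0,0,0,-0.1]]' 30; python3 st.py q;python3 - <<'E'
import cv2
t=cv2.imread("pics/q_top.png"); s=cv2.imread("pics/q_scene.png")
cv2.imwrite("pics/qt.png",cv2.resize(t[100:260,115:415],None,fx=2.6,fy=2.6,interpolation=cv2.INTER_CUBIC))
cv2.imwrite("pics/qs.png",cv2.resize(s[130:330,130:380],None,fx=3,fy=3,interpolation=cv2.INTER_CUBIC))
E
```

```text
time: 29.0
position: [0.6387, -0.1451, 0.0866]
tcp_rot: [-0.529, 0.469, 0.529, 0.47]
contact_force: [0.8, -0.5, 0.6]
grip_width: 0.0469
time: 29.62
position: [0.5999, -0.1454, 0.2456]
tcp_rot: [0.53, -0.468, -0.528, -0.47]
contact_force: [-0.3, -0.2, 1.3]
grip_width: 0.0481
time: 30.25
position: [0.4482, 0.0259, 0.2435]
tcp_rot: [0.529, -0.469, -0.528, -0.471]
contact_force: [0.5, 0.3, 0.4]
grip_width: 0.048
t 30.25 P [0.4482 0.0259 0.2435] F [0.5 0.3 0.4] w 0.048 q [-0.12 -0.23  1.94  0.    1.43 -1.81]
rackframe TCP mm [ -68.7 -155.8  241.1]
rot to rack [ 0.077  -0.6024  0.0176]  to down@yaw 0.136 [-0.0005  0.0035  0.0182] 0.085 [-0.0004  0.0035 -0.0331] 0.118 [-0.0004  0.0035 -0.0001]
```

View pics/qt.png

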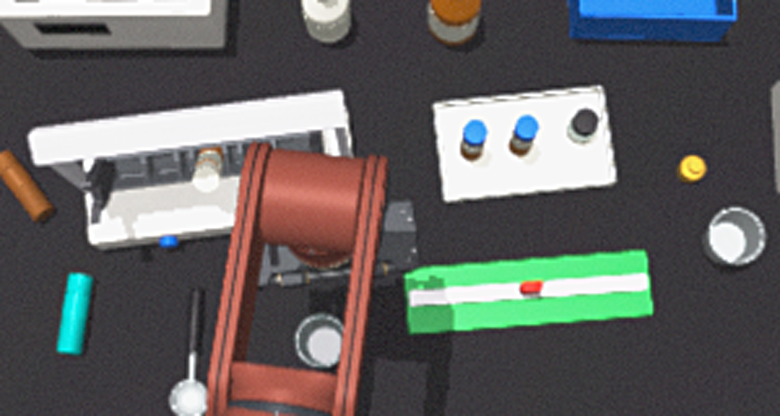

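View pics/qs.png

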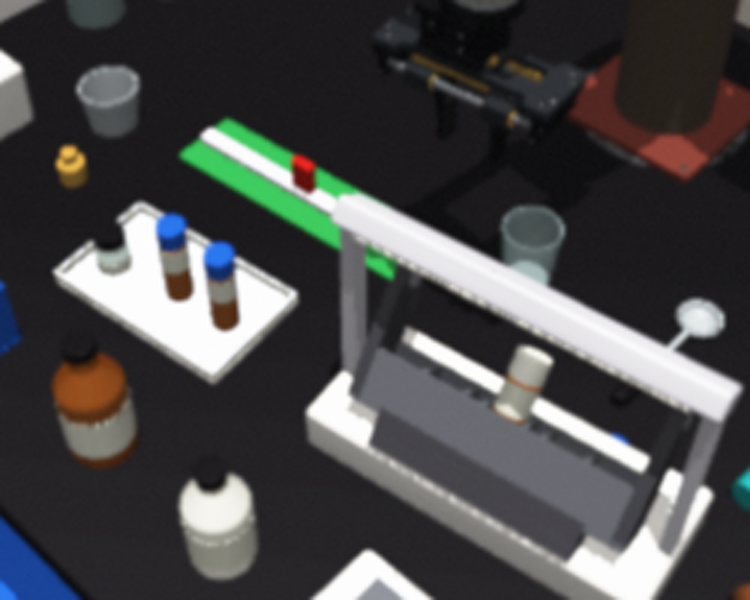

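The final pictures show both blue bottles upright in the tray, at about (475,140) and (523,135) in the enlarged top view. The bar lies on the mat, the white bottle is in its socket, and the bystanders are where they were. The arm is clear of everything. I'll let it settle and hand in.

```bash
python3 -m inch '[[0,0,0,0,0,0,-0.1],[0,0,0,0,0,0,-0.1],[0,0,0,0,0,0,-0.1],[0,0,0,0,0,0,-0.1],[0,0,0,0,0,0,-0.1]]' 30; python3 -c "
from station import arm
print(arm.sign_off())"
```

```text
time: 30.98
position: [0.449, 0.0244, 0.2419]
tcp_rot: [-0.529, 0.469, 0.529, 0.47]
contact_force: [0.1, -0.1, 0.3]
grip_width: 0.048
the job is handed in; nothing more can be done
None
```

The job is done and handed in at about 31 s. I lifted the bar out by its red handle and laid it on the green mat. Then I drew both blue-capped bottles out along the rack's lean and stood them upright on the white tray.

**Last checks:** The final pictures show both bottles upright in the tray and the bar flat on the mat. The white-capped bottle is in the middle socket, and no bystander looks moved. The arm hung clear, with contact force near zero. I judged these by eye and did not measure final poses from the pictures.

**Disagreement:** The contact heights on the mat and tray put the rack about 4–5 mm lower along its lean than my camera fit did; the cap measurements suggested only about 1 mm. I allowed for this in the second bottle's grip and watched the contact force when setting each piece down, so it caused no trouble. No check failed.

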